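Fit the vial tray under the sampler's control unit and unload the carousel

TASK

Fit the vial tray so that the control unit's weight holds it: without lifting the unit off the bench or dragging it out of its place, tip it back on its rear foot until it leans on the valve oven behind, slide the tray's tongue in squarely under its whole front foot, and stand the unit back down on the tongue. Then unload the finished samples: turn the carousel to bring each tall vial to the opening of the clear hood, and stand every one of them upright, one to a cell, in the fitted tray. Leave the short standard vial in the carousel, and do not disturb the other things on the bench.

Things in the scene. Friction and masses are not known exactly. Their poses are not given: they have to be found in the camera images.
- control_unit: slim upright white case with a carry handle, 56 deep x 130 wide x 190 high, 0.7 to 0.95 kg, on two rubber feet: bars 12 deep x 110 wide x 10 high along the front edge (x -28 to -16 mm) and rear edge (x 16 to 28); between them it is 10 mm clear of the bench. Origin: centre of the underside of the feet; x points out of its back (to the oven), -x out of its front with the display, z up
- unit_handle (a point): centre of the control unit's handle bar: 12 mm round, 80 mm free length between its posts, along the unit's y, 226 mm above its underside, 36 mm above the case top
- unit_rear_edge (a point): middle of the bottom rear edge of the rear foot (28 mm behind the unit's origin), on which the unit tips. Balance is at a tilt of about 0.28 rad; tipped farther it leans by itself, stably, on the top front edge of the oven, at about 0.4 rad (0.34 to 0.47)
- unit_front_edge (a point): middle of the bottom front edge of the front foot (28 mm in front of the unit's origin); about 20 mm up when the unit leans. Down on the tongue the unit stands tilted back by 0.09 rad
- valve_oven: fixed squat white instrument behind the control unit, 170 deep x 240 wide x 120 high. Origin: centre of its underside; -x is its front, some 57 mm behind the unit's back
- tray: loose steel tray, 0.24 to 0.36 kg. Plate 4 thick, 150 wide (x -78 to 56 mm), going over into a tongue 100 wide, 4 thick (x 56 to 84); in the middle a grey rack 44 x 138 of three square cells at y -46, 0, 46 mm, 28 x 28 open, floor z 4, walls up to z 34; an upright grip fin at the end away from the tongue. Origin: underside below the middle cell; x points to the tongue, z up
- tongue_tip (a point): middle of the tongue's end edge (tray x 84 mm, z 2 mm). Well fitted, it lies midway between the unit's two feet, under the unit's origin, with the unit's front edge over tray x = 56 and the tray's x along the unit's x
- tray_fin (a point): grip fin of the tray: 10 mm thick (tray y), 32 mm long (tray x), from z 4 to 34 mm; the point is its middle at tray x -58, z 25 mm
- sampler: fixed white carousel sampler: round base 256 across, a block 145 high behind (+x side), and a clear hood plate (z 135 to 140 mm) over the whole carousel except its opening towards the robot: the part with x below -28 and y from -72 to 72 mm. Origin: on the carousel's axis, at the bench; -x points through the opening
- opening (a point): where a pocket faces the opening: pocket floor 90 mm from the axis on the sampler's -x side, z 35 mm. A vial within about 0.2 rad of it can be drawn straight up
- carousel: turntable of the sampler with six round pockets at 0, 60, .. 300 degrees from its x axis, on a radius of 90 mm: inner diameter 25, floor at z 35, rim at z 65 mm. Origin: on its axis, at the bench. Turns either way without end and stays where it is left (friction 0.1 N m, and damped)
- knob (a point): the carousel's turning knob, above the hood on the axis: a bar 44 mm long (along the carousel's x), 12 mm thick (its y), from z 148 to 180 mm; the point is on the axis at z 166. It turns the carousel one to one
- standard: the short standard vial: amber glass, 23 mm diameter, 46 mm high, aluminium cap; stands in one of the six pockets and stays in the carousel. Origin: centre of its underside
- septa_jar: bystander: closed jar, 50 mm diameter, 55 high, origin under its centre
- mouse: bystander: black computer mouse 100 x 58 x 22
- cap_bin: bystander: open grey bin 90 x 120 x 50
- wash_bottle: bystander: white bottle, 66 mm diameter, 150 high
- vial0: tall finished vial, amber glass, 23 mm diameter up to 62 mm, narrower neck, aluminium cap, 75 mm high, about 35 g; stands in one of the six pockets. Origin: centre of its underside. Two or three of vial0 to vial4 are present
- vial1: another tall finished vial like vial0, or absent
- vial2: another tall finished vial like vial0, or absent
- vial3: another tall finished vial like vial0, or absent
- vial4: another tall finished vial like vial0, or absent
Not all that is in view belongs to the job. What is shaped like the control_unit but blue or turquoise is not meant.

How it is judged:
On the way, in this order (a step that is already met when the one before it is completed fails the run):
1. the control unit is tipped back on its rear edge and leans (tilt over 0.29 rad) (angle between control_unit's own z axis and vertical between 0.29 and 0.7 rad and height (world z) of unit_front_edge above 0.014 m), for 0.3 s.
2. with the unit leaning, the tongue lies under its front foot: the tongue's end past the front foot and short of the rear foot, within 20 mm of the middle and 0.2 rad of square (all of step 1 and x of tongue_tip in the frame of control_unit between -0.016 and 0.017 m and y of tongue_tip in the frame of control_unit between -0.02 and 0.02 m and angle between the x axis of tray and the y axis of control_unit, either way round above 1.3708 rad and z of tongue_tip in the frame of control_unit below 0.007 m), for 0.2 s.
3. the unit stands down on the tongue (angle between control_unit's own z axis and vertical between 0.05 and 0.13 rad and x of tongue_tip in the frame of control_unit between -0.016 and 0.017 m and y of tongue_tip in the frame of control_unit between -0.02 and 0.02 m and angle between the x axis of tray and the y axis of control_unit, either way round above 1.3708 rad and z of tongue_tip in the frame of control_unit below 0.007 m), for 0.3 s.
At the end, for the whole second after the job is handed in: unit stands on the tongue (tilt 0.05 to 0.13 rad; tongue end between the feet, within 20 mm of the middle, 0.2 rad of square), rear edge within 30 mm of its start; every present tall vial upright within 0.2 rad on a cell floor, at rest; standard vial in its carousel pocket (all of step 3 and distance of unit_rear_edge from where it was at the start of the episode below 0.03 m and linear speed of each of control_unit, vial0, vial1, vial2, vial3, vial4 below 0.03 m/s and angle between each of vial0, vial1, vial2, vial3, vial4's own z axis and vertical below 0.2 rad and z of vial0 in the frame of tray between 0 and 0.01 m and x of vial0 in the frame of tray between -0.01 and 0.01 m and y of vial0 in the frame of tray between -0.062 and 0.062 m and z of vial1 in the frame of tray between 0 and 0.01 m and x of vial1 in the frame of tray between -0.01 and 0.01 m and y of vial1 in the frame of tray between -0.062 and 0.062 m and z of vial2 in the frame of tray between 0 and 0.01 m and x of vial2 in the frame of tray between -0.01 and 0.01 m and y of vial2 in the frame of tray between -0.062 and 0.062 m and z of vial3 in the frame of tray between 0 and 0.01 m and x of vial3 in the frame of tray between -0.01 and 0.01 m and y of vial3 in the frame of tray between -0.062 and 0.062 m and z of vial4 in the frame of tray between 0 and 0.01 m and x of vial4 in the frame of tray between -0.01 and 0.01 m and y of vial4 in the frame of tray between -0.062 and 0.062 m and z of standard in the frame of carousel below 0.045 m and horizontal distance between standard and carousel below 0.1 m and angle between standard's own z axis and vertical below 0.25 rad); the robot touches nothing.
It fails at once if the unit is lifted: its rear edge over 15 mm off the bench (height (world z) of unit_rear_edge above 0.015 m).
It fails at once if the unit is overturned (tilt over 0.8 rad) (angle between control_unit's own z axis and vertical above 0.8 rad).
It fails at once if the standard vial is taken out of the carousel (lifted more than 20 mm) (z of standard in the frame of carousel above 0.055 m).
It fails at once if a bystander is moved more than 40 mm (distance of any of septa_jar, mouse, cap_bin, wash_bottle from where it was at the start of the episode above 0.04 m).
Of vial0, vial1, vial2, vial3, vial4 only 2 to 3 are there at a start; the rules pass over those that are not, and their reading is None.
At some moment in a run one of tray may be knocked a few centimetres aside while the robot is not near it.
It also fails if it takes over 210 s, if anything falls off the work surface, if the arm or the gripper's body presses on something with over 40 N, if the wrist force passes 120 N, or if a joint passes its speed limit or range.

ROBOT

A 6-joint arm with a two-finger parallel gripper is mounted at the origin on the work surface. World frame = base frame: x ahead of the robot, y to its left, z up, the work surface at z = 0. Lengths are in m, angles in rad, forces in N, time in s.
With the tool pointing down it reaches from about 0.425 to 0.95 m from the base axis. Payload 3.5 kg.
Tool frame: the origin (TCP) lies midway between the tips of the shut fingers; the grasp point (between the pads) lies 19 mm behind it; z points along the fingers, y is the line along which they close (so a half turn about z gives the same grasp; the last joint's range is limited). The gripper opens to 85 mm and grips with 20 to 120 N. Pads are 22 mm wide; open, the fingers measure 114 mm over their backs; the gripper's body (76 mm by 85 mm) begins 54 mm behind the grasp point. The pads swing forward as they close: fully open they stand 13 mm farther back than shut.
Start: joints at [-1.471, 0.286, 1.577, -0, 1.279, -0.15], TCP at [0.167, -0.654, 0.21] pointing down, gripper open.
Joint ranges: [-2.77, 2.77], [-0.9, 2.22], [0.21, 2.48], [-1.53, 4.67], [0.24, 2.81], [-2.84, 2.84]. Speed limits (rad/s): [2.79, 2.79, 3.14, 3.14, 3.14, 3.14].

INTERFACE

Orientations are given as a unit quaternion [x, y, z, w].
In Python, from plant import ctrl gives the robot as it stands. The module is installed in compiled form; this text tells all that it offers.
- The arm moves only by the shell command python3 -m inch 'ROWS' [FORCE]. ROWS is JSON, a list of rows, each a list of 5 numbers: the closure, from 0 (fully open) to 1 (shut), then the shift along the tool's x, y, z in m, then the turn about the tool's z in degrees. A call has 1 to 5 rows; each row is the pose to reach, as a shift and turn from the pose commanded when the call began, along the tool's axes at that moment; what a row does not reach only later rows make up. A row lasts 1/12 s, in which the tool goes at most 41.7 mm and 7.16 degrees, less where a joint would pass 70% of its speed; a pose out of reach is approached as far as the arm can. A call with a gripper value outside its range is refused whole. The fingers move at their own pace and stop on an object; FORCE is the grip in N (left out, the last holds). Time passes only in rows, so rows that repeat a pose let the fingers close. It gives the time, the measured TCP pose, the force, the opening and the grip force at its end, in the units of the state.
- ctrl.get_state(): the state, without advancing time (a new reading comes with each control period).
- ctrl.read_camera(name): name is "scene" or "top" or "wrist"; returns a dict with "pixels" (420x560x3 uint8, red, green, blue), "depth" (420x560 float32, m along the optical axis (not along the pixel's ray), 0 where there is no reading), "fx", "fy", "cx", "cy" (pixels), "xyz" and "rotation" of the camera in the world; the wrist camera has in their place "mount" (4x4, takes a point from camera to tool coordinates, whose origin is the TCP and whose axes are the flange's). Camera axes: x right, y down, z forward; pixel columns grow to the right and rows downward; lengths in m; the calibration is good to about 2 mm. A picture is of the moment at which its call begins: read the wrist's pose just before it.
- ctrl.sign_off(): hands the job in; it is judged then, once.
Trained networks look in a picture, given as the dict that the camera call returned (one of the last four; its "shot" number tells which), for a name from the list of things; names that differ only in an ending like _2 or _b are one class to them, and where a whole thing is asked for, a point or a joint stands for the part that bears it (a point fixed in the world has none). Each returns a list of dicts, best first, with "score" (0 to 1); they miss things now and then, are a little off and sometimes report something else, mostly with a low value. They report only what shows in the picture. A call takes as long as a camera call. They do not tell look-alikes from the thing itself.
- ctrl.spot_in(query, picture): "at" ([column, row] in pixels, amid what is visible of it).
- ctrl.tip_of(query, picture): "at" ([column, row] in pixels: a listed point, or the origin of a listed thing).
The state is a dict: "time": time; "qpos": joint angles; "dq": joint speeds; "joint_efforts": joint torques, N m; "eef_pos": TCP position; "tcp_rot": TCP orientation; "contact_force": force on the tool from outside, world axes, zero at the start; "wrist_torque": the same for the moment, N m; "opening": opening from 0.0 (shut) to 1.0 (fully open); "finger_force": force on a finger pad.
Only numpy, scipy, OpenCV 4.12 (cv2) and the standard library are available. Lean on these libraries where they do the work, as an engineer would, in place of code of your own. Each camera call takes 0.05 s, during which the arm holds its last target. There are 200 camera calls.

## Working session

There is one attempt and no reset: what is moved stays moved. The work goes in short steps, Python scripts to look and compute and a shell command to move; the robot and the scene stay as the last step left them, time stands still between calls to the robot, and variables do not carry over. Pictures are saved under pics/ and viewed, at most 17 in all, crops included, and the job is handed in when it is done.

```bash
mkdir -p pics
cat > h.py <<'E'
import numpy as np, cv2, json
from scipy.spatial.transform import Rotation as R
from plant import ctrl
def cam(name):
    s=ctrl.get_state(); p=ctrl.read_camera(name)
    if 'mount' in p:
        T=np.eye(4);T[:3,:3]=R.from_quat(s['tcp_rot']).as_matrix();T[:3,3]=s['eef_pos']
        p['T']=T@np.array(p['mount'])
    else:
        T=np.eye(4);r=np.array(p['rotation'],float)
        T[:3,:3]=r if r.shape==(3,3) else R.from_quat(r).as_matrix();T[:3,3]=p['xyz'];p['T']=T
    return p
def ray(p,uv):
    d=np.array([(uv[0]-p['cx'])/p['fx'],(uv[1]-p['cy'])/p['fy'],1.])
    return p['T'][:3,3],p['T'][:3,:3]@d
def at_z(p,uv,z):
    o,d=ray(p,uv);return o+d*(z-o[2])/d[2]
def by_depth(p,uv):
    u,v=int(round(uv[0])),int(round(uv[1]))
    w=p['depth'][max(0,v-1):v+2,max(0,u-1):u+2];w=w[w>0]
    if not len(w): return None
    o,d=ray(p,uv);return o+d*np.median(w)
def two(p1,a,p2,b):
    A=[];c=[]
    for p,uv in((p1,a),(p2,b)):
        o,d=ray(p,uv);d=d/np.linalg.norm(d);M=np.eye(3)-np.outer(d,d);A.append(M);c.append(M@o)
    x=np.linalg.lstsq(np.vstack(A),np.hstack(c),rcond=None)[0]
    return x
def proj(p,x):
    q=np.linalg.inv(p['T'])@np.append(x,1);return np.array([p['fx']*q[0]/q[2]+p['cx'],p['fy']*q[1]/q[2]+p['cy']])
def cloud(p):
    v,u=np.nonzero(p['depth']>0);z=p['depth'][v,u]
    c=np.stack([(u-p['cx'])/p['fx']*z,(v-p['cy'])/p['fy']*z,z],1)
    return c@p['T'][:3,:3].T+p['T'][:3,3],u,v
def save(p,n,box=None,k=1):
    im=p['pixels'][...,::-1]
    if box: im=im[box[1]:box[3],box[0]:box[2]]
    cv2.imwrite('pics/'+n+'.png',cv2.resize(im,None,fx=k,fy=k,interpolation=cv2.INTER_CUBIC))
def st():
    s=ctrl.get_state();print('t',round(s['time'],2),'tcp',np.round(s['eef_pos'],4),'F',np.round(s['contact_force'],1),'op',round(s['opening'],3),'ff',np.round(s['finger_force'],1));M=R.from_quat(s['tcp_rot']).as_matrix();print('X',M[:,0].round(3),'Y',M[:,1].round(3),'Z',M[:,2].round(3),'q',np.round(s['qpos'],2));return s,M
E
python3 - <<'E'
from h import *
st()
P={n:cam(n) for n in('scene','top')}
for n,p in P.items():
    save(p,n);print(n,np.round(p['T'],3).tolist(),p['fx'])
    for q in ['control_unit','unit_handle','tray','tray_fin','tongue_tip','valve_oven','sampler','knob','opening','vial0','standard','septa_jar','mouse','cap_bin','wash_bottle']:
        for f in('tip_of','spot_in'):
            r=getattr(ctrl,f)(q,p)[:5]
            print(n,q,f,[(np.round(x['at']).astype(int).tolist(),round(x['score'],2)) for x in r])
E
```

```text
t 0.0 tcp [ 0.1668 -0.6533  0.2089] F [-0.1 -0.1  0.2] op 1.0 ff 0.0
X [0.969 0.247 0.   ] Y [ 0.247 -0.969 -0.002] Z [-0.     0.002 -1.   ] q [-1.47  0.29  1.58  0.    1.28 -0.15]
scene [[-0.599, 0.465, -0.652, 1.352], [0.8, 0.332, -0.5, 0.676], [-0.016, -0.821, -0.571, 0.881], [0.0, 0.0, 0.0, 1.0]] 411.7031861461952
scene control_unit tip_of [([258, 180], 0.71), ([150, 270], 0.7), ([260, 257], 0.62)]
scene control_unit spot_in [([258, 156], 0.67), ([259, 227], 0.63), ([144, 243], 0.57), ([291, 285], 0.26)]
scene unit_handle tip_of [([257, 201], 0.96), ([255, 130], 0.91), ([136, 208], 0.9), ([416, 321], 0.27)]
scene unit_handle spot_in [([258, 229], 0.94), ([257, 156], 0.88), ([144, 240], 0.87)]
scene tray tip_of [([366, 271], 0.84), ([206, 209], 0.4)]
scene tray spot_in [([366, 272], 0.92)]
scene tray_fin tip_of [([353, 254], 0.95)]
scene tray_fin spot_in [([368, 270], 0.87), ([214, 273], 0.24), ([412, 279], 0.17)]
scene tongue_tip tip_of [([379, 287], 0.73), ([205, 209], 0.71)]
scene tongue_tip spot_in [([363, 268], 0.67), ([420, 304], 0.27)]
scene valve_oven tip_of [([218, 288], 
[... 1990 characters left out ...]
ip_of [([411, 218], 0.6), ([395, 224], 0.57), ([279, 205], 0.19)]
top knob spot_in [([388, 235], 0.67)]
top opening tip_of [([378, 246], 0.79)]
top opening spot_in [([431, 196], 0.67)]
top vial0 tip_of [([397, 224], 0.39)]
top vial0 spot_in []
top standard tip_of [([114, 217], 0.41)]
top standard spot_in []
top septa_jar tip_of [([230, 180], 0.57)]
top septa_jar spot_in [([227, 178], 0.55)]
top mouse tip_of [([136, 255], 0.85)]
top mouse spot_in [([134, 257], 0.67)]
top cap_bin tip_of [([174, 164], 0.89), ([286, 141], 0.22)]
top cap_bin spot_in [([173, 162], 0.89)]
top wash_bottle tip_of [([114, 217], 0.62), ([279, 205], 0.47)]
top wash_bottle spot_in [([110, 214], 0.79), ([134, 258], 0.46)]
```

Run:
```python
import cv2
a=cv2.imread('pics/scene.png')[100:360,60:460];b=cv2.imread('pics/top.png')[60:360,70:470]
cv2.imwrite('pics/a.png',cv2.resize(a,None,fx=2,fy=2,interpolation=2));cv2.imwrite('pics/b.png',cv2.resize(b,None,fx=2,fy=2,interpolation=2))
```

```text
(no output)
```

View pics/a.png

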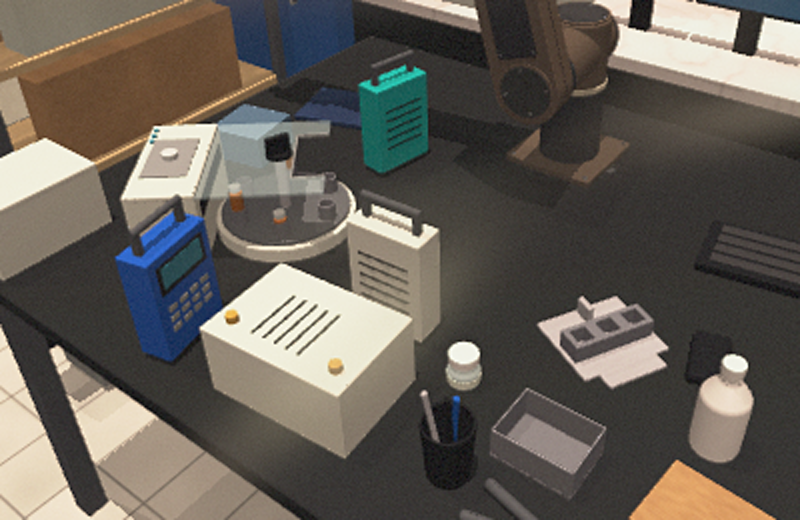

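View pics/b.png

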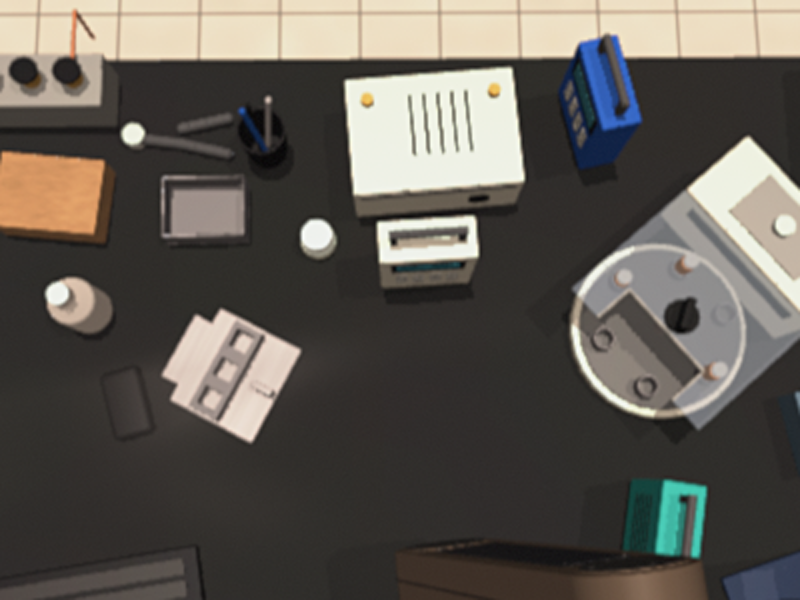

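White case at scene (257,201)/top (286,173) is the control_unit. The blue one at scene (136,208)/top (376,93) and the turquoise one at scene (255,130)/top (410,326) are decoys: wrong colour, and only the white one has the oven behind it. Crop a/b (2x enlarged) confirms this. The tray is at top (183,247) with its tongue pointing up-left. The carousel has vials at top (412,191), (381,197) and (427,245).

Run:
```python
from h import *
S=cam('scene');T=cam('top')
for n,a,b in [('handle',(257,201),(286,173)),('fin',(353,254),(201,252)),('tonguetip',(379,287),(160,232)),('knob',(194,173),(411,218)),('jar',(293,290),(230,180)),('tray',(366,271),(183,247)),('opening',(200,216),(378,246)),('sampler',(206,212),(394,228))]:
    print(n,two(S,a,T,b).round(3),by_depth(S,a),by_depth(T,b))
c,u,v=cloud(T)
c2,u2,v2=cloud(S)
def rect(n,m,C):
    q=C[m][:,:2].astype(np.float32);r=cv2.minAreaRect(q);print(n,len(q),np.round(r[0],4),np.round(r[1],4),round(r[2],2))
uc=(c[:,1]>-0.02)&(c[:,1]<0.14)&(c[:,0]>.5)&(c[:,0]<.72)
for zl,zh in((.18,.2),(.215,.24)): rect('unit%s'%zl,uc&(c[:,2]>zl)&(c[:,2]<zh),c)
uc2=(c2[:,1]>-0.06)&(c2[:,1]<0.2)&(c2[:,0]>.45)&(c2[:,0]<.78)
for zl,zh in((.184,.196),(.22,.24)): rect('S unit%s'%zl,uc2&(c2[:,2]>zl)&(c2[:,2]<zh),c2)
ov=(c[:,2]>.112)&(c[:,2]<.128)&(u>235)&(u<340)&(v<165);rect('oven',ov,c)
rack=(c[:,2]>.025)&(c[:,2]<.042)&(u>145)&(u<225)&(v>205)&(v<285);rect('rack+fin',rack,c)
pl=(c[:,2]>.001)&(c[:,2]<.012)&(u>145)&(u<225)&(v>205)&(v<285);rect('plate',pl,c)
jar=(u>210)&(u<245)&(v>160)&(v<195)&(c[:,2]>.02);rect('jar',jar,c)
```

```text
handle [0.618 0.037 0.231] [0.61506514 0.04586874 0.23151945] [0.63242447 0.02900818 0.1908742 ]
fin [0.441 0.274 0.026] [0.44237099 0.27834339 0.0295883 ] [0.44224335 0.26963662 0.03042519]
tonguetip [0.503 0.395 0.006] [0.5015575  0.39653256 0.00590691] [0.50452147 0.39328343 0.00437726]
knob [ 0.52  -0.31   0.157] [ 0.53518091 -0.30278078  0.16881463] [ 0.51157942 -0.29743234  0.17635572]
jar [0.656 0.194 0.001] [0.67061595 0.21066365 0.02246493] [0.64688871 0.18562959 0.05385436]
tray [ 0.459  0.33  -0.001] [0.47525857 0.34055494 0.01767985] [0.45988479 0.32573014 0.00286229]
opening [ 0.49  -0.291 -0.044] [ 0.59217393 -0.23649156  0.04626787] [ 0.45261018 -0.23836077  0.03391815]
sampler [ 0.51  -0.298 -0.01 ] [ 0.5530272  -0.2478385   0.03592822] [ 0.50422031 -0.28749864  0.03395905]
unit0.18 769 [0.6162 0.0401] [0.0573 0.1212] 3.15
unit0.215 196 [0.6166 0.036 ] [0.0131 0.1016] 2.26
S unit0.184 508 [0.6158 0.0386] [0.0595 0.1319] 1.65
S unit0.22 142 [0.6157 0.0389] [0.0146 0.1037] 5.82
oven 4861 [0.7895 0.022 ] [0.1739 0.2402] 4.27
rack+fin 536 [0.4541 0.2995] [0.0974 0.138 ] 62.13
plate 2690 [0.4672 0.3212] [0.2329 0.2287] 89.37
jar 240 [0.6549 0.1903] [0.0456 0.045 ] 80.85
```

```bash
python3 -m inch '[[0,0,0,-0.03,-7],[0,0,0,-0.06,-14],[0,0,0,-0.09,-21],[0,0,0,-0.12,-28],[0,0,0,-0.14,-35]]' 30 && python3 -m inch '[[0,0,0,0,-7],[0,0,0,0,-14],[0,0,0,0,-21],[0,0,0,0,-28],[0,0,0,0,-35]]' && python3 -m inch '[[0,0,0,0,-5],[0,0,0,0,-10],[0,0,0,0,-10]]' && python3 -c "
from h import *
st()"
```

```text
time: 3.62
eef_pos: [0.167, -0.6546, 0.3545]
tcp_rot: [0.908, 0.42, -0.001, 0.002]
contact_force: [1.0, -0.2, 0.6]
opening: 0.998
finger_force: 0.0
time: 4.03
eef_pos: [0.1669, -0.654, 0.3503]
tcp_rot: [0.739, 0.673, -0.0, 0.0]
contact_force: [0.0, 0.6, -0.7]
opening: 1.001
finger_force: 0.0
time: 4.28
eef_pos: [0.1669, -0.654, 0.3503]
tcp_rot: [0.679, 0.734, 0.0, -0.0]
contact_force: [0.7, -0.6, -0.2]
opening: 1.001
finger_force: 0.0
t 4.28 tcp [ 0.1669 -0.654   0.3503] F [ 0.7 -0.6 -0.2] op 1.001 ff 0.0
X [-0.077  0.997  0.   ] Y [ 0.997  0.077 -0.   ] Z [-0.  0. -1.] q [-1.47  0.22  1.41 -0.    1.52 -1.55]
```

```bash
for i in 1 2; do python3 -m inch '[[0,0.028,0.026,0,0],[0,0.056,0.052,0,0],[0,0.084,0.078,0,0],[0,0.112,0.104,0,0],[0,0.14,0.13,0,0]]' >/dev/null; done; python3 -m inch '[[0,0,0,0,0],[0,0,0,0,0]]'
python3 - <<'E'
from h import *
st();p=cam('wrist');save(p,'w1');print(p['T'].round(3),p['fx'])
for q in ['knob','vial0','standard','opening','sampler','carousel']:
    for f in('tip_of','spot_in'):
        r=getattr(ctrl,f)(q,p)[:6]
        print(q,f,[(np.round(x['at']).astype(int).tolist(),round(x['score'],2),by_depth(p,x['at']).round(3)) for x in r])
E
```

```text
time: 5.28
eef_pos: [0.4062, -0.3538, 0.3508]
tcp_rot: [0.679, 0.734, -0.0, 0.0]
contact_force: [0.0, -0.0, -1.0]
opening: 1.0
finger_force: 0.0
t 5.28 tcp [ 0.4062 -0.3538  0.3508] F [ 0. -0. -1.] op 1.0 ff 0.0
X [-0.077  0.997 -0.001] Y [0.997 0.077 0.   ] Z [ 0.    -0.001 -1.   ] q [-0.9  -0.09  1.73 -0.    1.5  -0.98]
[[ 0.997  0.075  0.022  0.401]
 [ 0.078 -0.96  -0.269 -0.286]
 [ 0.001  0.27  -0.963  0.514]
 [ 0.     0.     0.     1.   ]] 297.1710916465265
knob tip_of [([378, 149], 0.91, array([ 0.512, -0.303,  0.179]))]
knob spot_in [([346, 109], 0.74, array([ 0.501, -0.254,  0.035]))]
vial0 tip_of []
vial0 spot_in []
standard tip_of [([378, 152], 0.49, array([ 0.513, -0.307,  0.18 ]))]
standard spot_in []
opening tip_of []
opening spot_in [([418, 192], 0.92, array([ 0.586, -0.355,  0.139]))]
sampler tip_of [([345, 140], 0.56, array([ 0.483, -0.298,  0.14 ]))]
sampler spot_in [([416, 188], 0.73, array([ 0.582, -0.351,  0.14 ]))]
carousel tip_of [([345, 145], 0.66, array([ 0.484, -0.304,  0.139]))]
carousel spot_in [([346, 110], 0.61, array([ 0.502, -0.256,  0.035])), ([415, 193], 0.26, array([ 0.583, -0.357,  0.139]))]
```

View pics/w1.png

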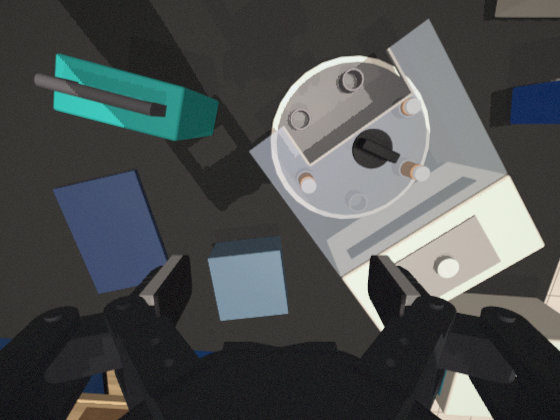

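The wrist picture shows the knob at (377,149), caps at (410,105), (417,172) and (308,183), and empty pockets at (299,119), (350,79) and (357,200).

Run:
```python
from h import *
p=cam('wrist');c,u,v=cloud(p)
k=(c[:,2]>.17)&(c[:,2]<.19)&(abs(c[:,0]-.515)<.05)&(abs(c[:,1]+.303)<.05)
r=cv2.minAreaRect(c[k][:,:2].astype(np.float32));print('knob',k.sum(),r)
h=(c[:,2]>.13)&(c[:,2]<.146)&(c[:,0]>.35);b=c[h]
# base ring / block edges
blk=(c[:,2]>.142)&(c[:,2]<.15)&(c[:,0]>.5);r2=cv2.minAreaRect(c[blk][:,:2].astype(np.float32));print('block',blk.sum(),r2)
A=np.array(r[0])
for uv in [(410,105),(417,172),(308,183)]:
    for z in(.110,.081):
        x=at_z(p,uv,z)[:2]-A;print(uv,z,round(np.hypot(*x),4),round(np.degrees(np.arctan2(x[1],x[0])),1))
for uv in [(299,119),(350,79),(357,200)]:
    x=at_z(p,uv,.065)[:2]-A;print(uv,round(np.hypot(*x),4),round(np.degrees(np.arctan2(x[1],x[0])),1))
save(p,'w2',(260,40,460,220),4)
```

```text
knob 461 ((0.5157703161239624, -0.3049291670322418), (0.012014702893793583, 0.043547287583351135), 70.7190170288086)
block 11669 ((0.5753552913665771, -0.37598052620887756), (0.2488963007926941, 0.30838459730148315), 40.03494644165039)
(410, 105) 0.11 0.0738 47.5
(410, 105) 0.081 0.0841 42.8
(417, 172) 0.11 0.0819 -21.7
(417, 172) 0.081 0.096 -20.6
(308, 183) 0.11 0.0905 -141.3
(308, 183) 0.081 0.0914 -137.4
(299, 119) 0.0922 162.6
(350, 79) 0.089 104.2
(357, 200) 0.0868 -81.3
```

View pics/w2.png

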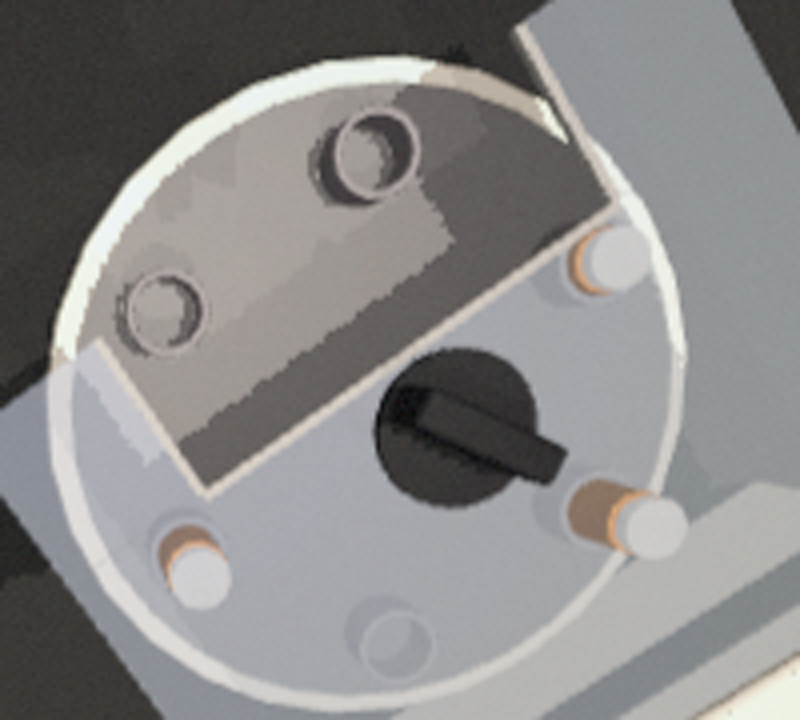

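Which is short: the cap at (410,105), pocket at +41°, shows almost no body over the rim, so it is the standard. The other two show long bodies and are the tall vials. On to the unit's handle.

```bash
for i in 1 2; do python3 -m inch '[[0,0.0335,0.021,0,0],[0,0.067,0.042,0,0],[0,0.1,0.063,0,0],[0,0.134,0.084,0,0],[0,0.167,0.105,0,0]]' >/dev/null; done; python3 -m inch '[[0,0.033,0.02,0,0],[0,0.033,0.02,0,0],[0,0.033,0.02,0,0]]' >/dev/null
python3 - <<'E'
from h import *
s,M=st();p=cam('wrist');T=cam('top')
print(ctrl.tip_of('unit_handle',p)[:2])
for n,p_ in(('w',p),('t',T)):
    c,u,v=cloud(p_)
    for nm,zl,zh in(('bar',.222,.24),('top',.183,.197),('oven',.112,.128)):
        k=(c[:,2]>zl)&(c[:,2]<zh)&(c[:,0]>.5)&(abs(c[:,1]-.03)<(.16 if nm=='oven' else .09))
        if k.sum()>20:
            r=cv2.minAreaRect(c[k][:,:2].astype(np.float32));print(n,nm,k.sum(),np.round(r[0],4),np.round(r[1],4),round(r[2],2), 'zmax',np.percentile(c[k][:,2],95).round(4))
h=ctrl.tip_of('unit_handle',T)
print([ (x['at'],x['score']) for x in h][:3]); a=ctrl.tip_of('unit_handle',p)[0]['at']
for x in h: print(two(p,a,T,x['at']).round(4))
E
```

```text
t 7.07 tcp [0.6072 0.03   0.3498] F [-0.5 -0.5  0.8] op 1.003 ff 0.0
X [-0.079  0.997 -0.   ] Y [ 0.997  0.079 -0.001] Z [-0.001 -0.    -1.   ] q [-0.12  0.07  1.58 -0.    1.5  -0.2 ]
[{'at': [290.0, 193.3], 'score': 0.82}, {'at': [447.0, 403.0], 'score': 0.62}]
w bar 1242 [0.6157 0.036 ] [0.012  0.1021] 3.16 zmax 0.2322
w top 4566 [0.6158 0.0362] [0.056  0.1303] 2.98 zmax 0.1908
w oven 21140 [0.7884 0.0225] [0.1718 0.2399] 4.24 zmax 0.1211
t oven 1809 [0.7346 0.0179] [0.2853 0.2401] 4.25 zmax 0.1242
[([412.3, 328.0], 0.79), ([377.3, 92.9], 0.57)]
[0.4485 0.7801 3.7948]
[0.5829 0.0466 0.822 ]
```

```bash
python3 -m inch '[[0,0.0055,0.009,0.03,1.5],[0,0.0055,0.009,0.06,1.5],[0,0.0055,0.009,0.09,1.5],[0,0.0055,0.009,0.12,1.5],[0,0.0055,0.009,0.141,1.5]]' 20 >/dev/null; python3 -m inch '[[0,0,0,0,0],[0.5,0,0,0,0],[1,0,0,0,0],[1,0,0,0,0],[1,0,0,0,0]]' >/dev/null;  python3 -m inch '[[1,0,0,0,0],[1,0,0,0,0],[1,0,0,0,0]]' >/dev/null; python3 -c "
from h import *
st()"
```

```text
t 8.4 tcp [0.6158 0.0341 0.2109] F [-0.9  0.7  6.4] op 0.012 ff 2.4
X [-0.049  0.999 -0.   ] Y [0.999 0.049 0.001] Z [ 0.001 -0.    -1.   ] q [-0.11  0.16  1.73 -0.    1.26 -0.16]
```

Run:
```python
from h import *
st();p=cam('wrist');save(p,'w3')
c,u,v=cloud(cam('top'))
k=(c[:,2]>.183)&(c[:,2]<.197)&(c[:,0]>.5)&(abs(c[:,1]-.03)<.09);print(cv2.minAreaRect(c[k][:,:2].astype(np.float32)))
```

```text
t 8.4 tcp [0.6158 0.0341 0.2109] F [-0.9  0.7  6.4] op 0.012 ff 2.4
X [-0.049  0.999 -0.   ] Y [0.999 0.049 0.001] Z [ 0.001 -0.    -1.   ] q [-0.11  0.16  1.73 -0.    1.26 -0.16]
((0.6391512751579285, -0.01605670526623726), (0.015385154634714127, 0.014403843320906162), 86.49301147460938)
```

View pics/w3.png

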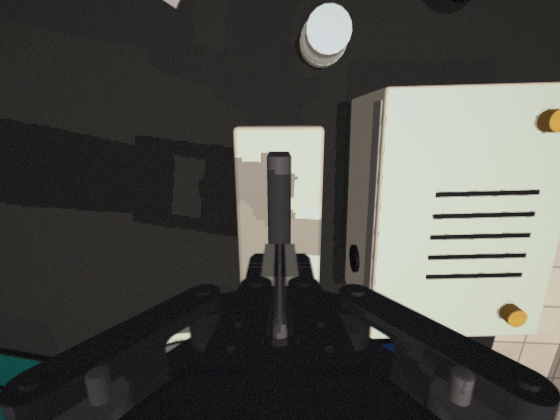

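```bash
python3 -m inch '[[1,0,0,0,0],[1,0,0,0,0]]'
python3 - <<'E'
from h import *
st();p=cam('wrist')
for uv in[(279,165),(279,190),(279,220),(279,235),(281,250),(281,265),(281,280),(281,300),(281,330),(258,265),(305,265),(250,180),(310,180)]: print(uv,by_depth(p,uv))
print('tcp px',proj(p,ctrl.get_state()['eef_pos']))
E
```

```text
time: 8.67
eef_pos: [0.616, 0.0341, 0.211]
tcp_rot: [0.689, 0.724, 0.001, 0.001]
contact_force: [-1.3, -0.3, 5.6]
opening: -0.003
finger_force: 2.8
t 8.67 tcp [0.616  0.0341 0.211 ] F [-1.3 -0.3  5.6] op -0.003 ff 2.8
X [-0.049  0.999 -0.   ] Y [0.999 0.049 0.002] Z [ 0.002 -0.    -1.   ] q [-0.11  0.16  1.73 -0.    1.25 -0.16]
(279, 165) [0.6135513  0.08353526 0.23160272]
(279, 190) [0.61415696 0.0712732  0.23128928]
(279, 220) [0.6149026  0.05614337 0.23223226]
(279, 235) [0.61531734 0.04776631 0.23123885]
(281, 250) [0.61641582 0.04458797 0.24281837]
(281, 265) [0.61627968 0.04479929 0.25902877]
(281, 280) [0.61628099 0.04327085 0.26897638]
(281, 300) [0.61675187 0.03411924 0.26865346]
(281, 330) [ 0.61924417 -0.00896594  0.23151013]
(258, 265) [0.60607721 0.03997791 0.2503539 ]
(305, 265) [0.62746463 0.04123532 0.25079586]
(250, 180) [0.59613363 0.06777385 0.18938383]
(310, 180) [0.63376955 0.06968512 0.18970229]
tcp px [279.07810604 244.43048572]
```

```bash
python3 -m inch '[[1,0,0,-0.004,0],[1,0,0,-0.004,0],[1,0,0,-0.004,0]]' ; python3 -m inch '[[1,0,0,-0.004,0],[1,0,0,-0.008,0],[1,0,0,-0.008,0]]'
python3 - <<'E'
from h import *
p=cam('wrist')
for uv in[(279,165),(279,190)]: print(uv,by_depth(p,uv))
save(p,'w4',(200,120,360,300),4)
E
```

```text
time: 8.97
eef_pos: [0.6153, 0.0342, 0.2129]
tcp_rot: [0.69, 0.724, -0.0, -0.0]
contact_force: [0.2, 0.6, 0.2]
opening: -0.001
finger_force: 0.0
time: 9.22
eef_pos: [0.6159, 0.0341, 0.2223]
tcp_rot: [0.69, 0.724, 0.0, 0.001]
contact_force: [0.1, -0.4, 0.9]
opening: 0.001
finger_force: 0.0
(279, 165) [0.6134796  0.08199848 0.23116691]
(279, 190) [0.61412618 0.06887303 0.23150524]
```

View pics/w4.png

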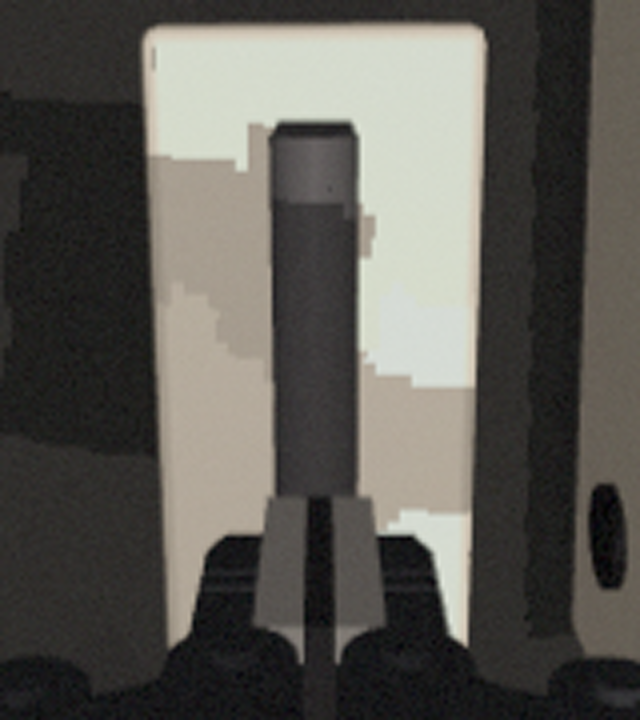

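```bash
python3 - <<'E'
from h import *
s,M=st();p=cam('wrist')
for u in(272,280,288):
  print(u,[(r,by_depth(p,(u,r)).round(3).tolist()) for r in range(238,275,4)])
E
python3 -m inch '[[1,0,0,-0.03,0],[1,0,0,-0.05,0],[1,0,0,-0.05,0]]'
python3 - <<'E'
from h import *
s,M=st();p=cam('wrist')
for u in(272,280,288):
  print(u,[(r,by_depth(p,(u,r)).round(3).tolist()) for r in range(226,270,4)])
E
```

```text
t 9.27 tcp [0.6158 0.0341 0.222 ] F [-0.2 -0.3  0. ] op -0.0 ff 0.0
X [-0.049  0.999 -0.   ] Y [0.999 0.049 0.001] Z [ 0.001 -0.    -1.   ] q [-0.11  0.15  1.72 -0.    1.27 -0.16]
272 [(238, [0.612, 0.041, 0.23]), (242, [0.612, 0.039, 0.23]), (246, [0.612, 0.045, 0.249]), (250, [0.612, 0.045, 0.254]), (254, [0.612, 0.045, 0.259]), (258, [0.612, 0.044, 0.263]), (262, [0.612, 0.044, 0.266]), (266, [0.612, 0.044, 0.271]), (270, [0.612, 0.044, 0.274]), (274, [0.612, 0.044, 0.278])]
280 [(238, [0.616, 0.042, 0.231]), (242, [0.616, 0.039, 0.231]), (246, [0.616, 0.045, 0.25]), (250, [0.616, 0.044, 0.254]), (254, [0.616, 0.045, 0.259]), (258, [0.616, 0.045, 0.263]), (262, [0.616, 0.044, 0.266]), (266, [0.616, 0.044, 0.27]), (270, [0.616, 0.045, 0.275]), (274, [0.616, 0.044, 0.277])]
288 [(238, [0.62, 0.041, 0.229]), (242, [0.621, 0.038, 0.228]), (246, [0.62, 0.045, 0.249]), (250, [0.62, 0.045, 0.254]), (254, [0.619, 0.045, 0.259]), (258, [0.619, 0.045, 0.263]), (262, [0.619, 0.045, 0.267]), (266, [0.619, 0.045, 0.271]), (270, [0.619, 0.045, 0.274]), (274, [0.619, 0.045, 0.278])]
time: 9.57
e
[... 602 characters left out ...]
0.322]), (266, [0.614, 0.045, 0.326])]
280 [(226, [0.619, 0.029, 0.231]), (230, [0.619, 0.026, 0.231]), (234, [0.619, 0.023, 0.231]), (238, [0.62, 0.02, 0.23]), (242, [0.62, 0.017, 0.231]), (246, [0.617, 0.044, 0.304]), (250, [0.617, 0.045, 0.309]), (254, [0.617, 0.045, 0.314]), (258, [0.617, 0.044, 0.318]), (262, [0.617, 0.045, 0.322]), (266, [0.617, 0.045, 0.326])]
288 [(226, [0.627, 0.016, 0.19]), (230, [0.628, 0.012, 0.189]), (234, [0.628, 0.008, 0.189]), (238, [0.628, 0.004, 0.19]), (242, [0.628, 0.0, 0.189]), (246, [0.621, 0.045, 0.304]), (250, [0.621, 0.045, 0.309]), (254, [0.621, 0.045, 0.314]), (258, [0.621, 0.045, 0.318]), (262, [0.621, 0.045, 0.322]), (266, [0.621, 0.045, 0.326])]
```

The fingertips sit about 24 mm behind the reported TCP: shut on the bar top (0.232) the TCP read 0.211, and the wrist depth agrees. I'll allow for that offset and grip deeper.

```bash
python3 -m inch '[[0,0,0,0,0],[0,0,0,0,0],[0,0,0,0,0],[0,0,0,0,0],[0,0,0,0,0]]' 20 >/dev/null; python3 -m inch '[[0,0,0,0.03,0],[0,0,0,0.06,0],[0,0,0,0.082,0],[0,0,0,0.082,0]]';  python3 -m inch '[[0.5,0,0,0,0],[0.8,0,0,0,0],[1,0,0,0,0],[1,0,0,0,0],[1,0,0,0,0]]' >/dev/null;  python3 -m inch '[[1,0,0,0,0],[1,0,0,0,0],[1,0,0,0,0]]' >/dev/null; python3 -c "
from h import *
st()"
```

```text
time: 10.37
eef_pos: [0.6116, 0.0345, 0.1825]
tcp_rot: [0.69, 0.724, -0.004, -0.005]
contact_force: [-1.3, 0.6, -0.8]
opening: 1.003
finger_force: 0.0
t 11.03 tcp [0.6157 0.0341 0.1905] F [-1.   0.1  4.6] op 0.129 ff 19.9
X [-0.049  0.999 -0.   ] Y [0.999 0.049 0.001] Z [ 0.001 -0.    -1.   ] q [-0.11  0.18  1.75 -0.    1.22 -0.16]
```

```bash
python3 -m inch '[[1,0,0.0045,-0.0005,0],[1,0,0.009,-0.001,0],[1,0,0.0135,-0.0014,0],[1,0,0.018,-0.0016,0],[1,0,0.0227,-0.0017,0]]'; python3 -m inch '[[1,0,0.0045,0,0],[1,0,0.009,0,0],[1,0,0.0135,0,0],[1,0,0.018,0.0003,0],[1,0,0.0228,0.0006,0]]';python3 -m inch '[[1,0,0.0045,0.0005,0],[1,0,0.009,0.001,0],[1,0,0.0135,0.0016,0],[1,0,0.018,0.0023,0],[1,0,0.0225,0.0029,0]]'
```

```text
time: 11.45
eef_pos: [0.6389, 0.0353, 0.1917]
tcp_rot: [0.69, 0.724, 0.0, 0.0]
contact_force: [-2.1, 0.3, 5.5]
opening: 0.13
finger_force: 20.5
time: 11.87
eef_pos: [0.6615, 0.0364, 0.1904]
tcp_rot: [0.69, 0.724, 0.0, 0.0]
contact_force: [-1.3, -0.0, 4.0]
opening: 0.129
finger_force: 20.6
time: 12.28
eef_pos: [0.6836, 0.0376, 0.187]
tcp_rot: [0.69, 0.724, -0.0, -0.0]
contact_force: [-1.3, 1.0, 2.6]
opening: 0.127
finger_force: 20.6
```

```bash
python3 -m inch '[[1,0,0.0045,0.0008,0],[1,0,0.009,0.0018,0],[1,0,0.0115,0.0023,0]]'; python3 -m inch '[[1,0,0.003,0.0006,0],[1,0,0.006,0.0013,0]]'; python3 -m inch '[[1,0,0.003,0.0008,0],[1,0,0.005,0.0013,0]]'
```

```text
time: 12.53
eef_pos: [0.695, 0.0381, 0.1844]
tcp_rot: [0.69, 0.724, -0.0, -0.0]
contact_force: [-0.5, 1.1, 1.4]
opening: 0.136
finger_force: 20.6
time: 12.7
eef_pos: [0.7006, 0.0384, 0.183]
tcp_rot: [0.69, 0.724, -0.0, -0.001]
contact_force: [-1.1, 1.1, -0.2]
opening: 0.133
finger_force: 20.4
time: 12.87
eef_pos: [0.7056, 0.0386, 0.1817]
tcp_rot: [0.69, 0.724, -0.0, -0.001]
contact_force: [0.2, 0.5, -0.6]
opening: 0.131
finger_force: 20.4
```

```bash
python3 -m inch '[[1,0,0.003,0.0008,0],[1,0,0.005,0.0014,0],[1,0,0.005,0.0014,0]]'; python3 -m inch '[[1,0,0.003,0.0009,0],[1,0,0.005,0.0015,0],[1,0,0.005,0.0015,0]]'
```

```text
time: 13.12
eef_pos: [0.7108, 0.0389, 0.1804]
tcp_rot: [0.69, 0.724, -0.0, -0.0]
contact_force: [-1.0, 0.6, -1.7]
opening: 0.124
finger_force: 20.2
time: 13.37
eef_pos: [0.7158, 0.0391, 0.179]
tcp_rot: [0.69, 0.724, -0.0, -0.0]
contact_force: [-0.8, 1.2, -3.5]
opening: 0.126
finger_force: 20.1
```

Run:
```python
from h import *
p=cam('scene');save(p,'s2',(180,170,380,320),4)
```

```text
(no output)
```

View pics/s2.png

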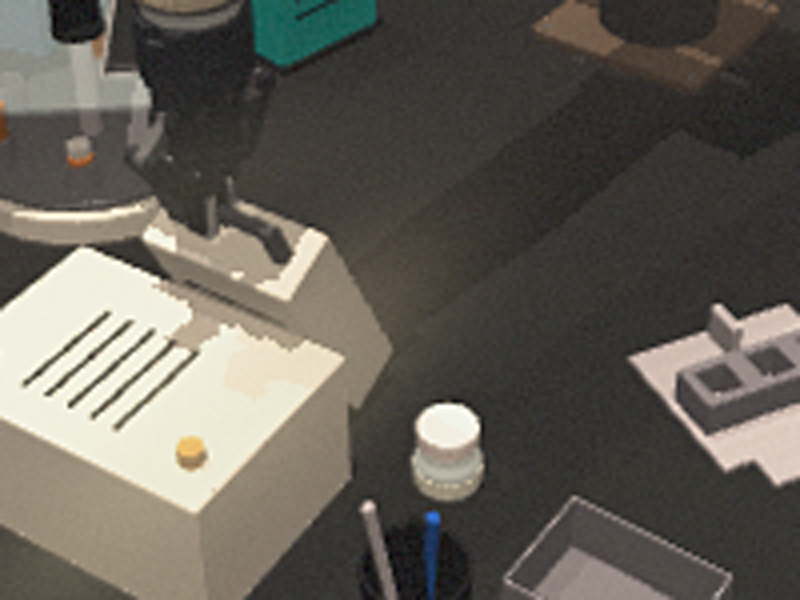

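```bash
python3 -m inch '[[1,0,0.002,0.0007,0],[1,0,0.002,0.0007,0],[0.8,0,0.002,0.0007,0],[0.6,0,0.002,0.0007,0],[0.4,0,0.002,0.0007,0]]'; python3 -m inch '[[0.2,0,0,0,0],[0,0,0,0,0],[0,0,0,0,0],[0,0,0,0,0],[0,0,0,0,0]]'; python3 -m inch '[[0,0,0,-0.03,0],[0,0,0,-0.07,0],[0,0,0,-0.11,0],[0,0,0,-0.15,0],[0,0,0,-0.17,0]]'
python3 - <<'E'
from h import *
s,M=st();p=cam('wrist');c,u,v=cloud(p)
k=(c[:,2]>.20)&(c[:,2]<.24)&(c[:,0]>.6)&(abs(c[:,1]-.03)<.09)
r=cv2.minAreaRect(c[k][:,:2].astype(np.float32));print(k.sum(),r,np.percentile(c[k][:,2],[50,95]))
T=cam('top')
for q in('tray_fin','tongue_tip','tray'):print(q,[(x['at'],x['score'],by_depth(T,x['at']).round(3)) for x in ctrl.tip_of(q,T)[:2]])
c,u,v=cloud(T)
rack=(c[:,2]>.025)&(c[:,2]<.042)&(u>145)&(u<225)&(v>205)&(v<285);print(cv2.minAreaRect(c[rack][:,:2].astype(np.float32)))
E
```

```text
time: 13.83
eef_pos: [0.7189, 0.039, 0.1806]
tcp_rot: [0.69, 0.724, 0.001, 0.001]
contact_force: [-0.6, -0.5, 0.7]
opening: 0.478
finger_force: 0.0
time: 14.25
eef_pos: [0.7179, 0.0392, 0.1791]
tcp_rot: [0.69, 0.724, 0.0, 0.0]
contact_force: [1.0, 0.1, 0.0]
opening: 1.002
finger_force: 0.0
time: 14.67
eef_pos: [0.719, 0.0391, 0.3566]
tcp_rot: [0.69, 0.724, 0.003, 0.004]
contact_force: [0.0, 0.0, 1.6]
opening: 0.999
finger_force: 0.0
t 14.67 tcp [0.719  0.0391 0.3566] F [0.  0.  1.6] op 0.999 ff 0.0
X [-0.049  0.999 -0.001] Y [0.999 0.049 0.009] Z [ 0.009 -0.001 -1.   ] q [-0.09  0.32  1.28  0.    1.54 -0.14]
1262 ((0.7131837010383606, 0.04131954163312912), (0.020121406763792038, 0.10219082981348038), 2.943282127380371) [0.21968565 0.22138167]
tray_fin [([193.1, 261.9], 0.92, array([0.414, 0.292, 0.031]))]
tongue_tip [([152.2, 240.1], 0.76, array([ 0.482,  0.416, -0.   ]))]
tray [([176.2, 254.3], 0.95, array([0.439, 0.345, 0.004])), ([375.4, 244.0], 0.24, array([ 0.458, -0.231,  0.035]))]
((0.42831429839134216, 0.3165532648563385), (0.09656067937612534, 0.13796450197696686), 60.36266326904297)
```

```bash
for i in 1 2; do python3 -m inch '[[0,0.0255,-0.0285,0,0],[0,0.051,-0.057,0,0],[0,0.0765,-0.0855,0,0],[0,0.102,-0.114,0,0],[0,0.1275,-0.143,0,0]]'>/dev/null; done; python3 -m inch '[[0,0,0,0.02,6.5],[0,0,0,0.04,13],[0,0,0,0.07,19.5],[0,0,0,0.1,26],[0,0,0,0.13,32.4]]'>/dev/null;python3 -m inch '[[0,0,0,0,0],[0,0,0,0,0],[0,0,0,0,0]]'
python3 - <<'E'
from h import *
s,M=st();p=cam('wrist');c,u,v=cloud(p);save(p,'w5')
x=c[:,:2]-[.414,.292];k=(c[:,2]>.027)&(c[:,2]<.04)&(np.hypot(x[:,0],x[:,1])<.026)
r=cv2.minAreaRect(c[k][:,:2].astype(np.float32));print('fin',k.sum(),r,np.percentile(c[k][:,2],[50,95]))
x=c[:,:2]-[.439,.345];k=(c[:,2]>.027)&(c[:,2]<.04)&(np.hypot(x[:,0],x[:,1])<.09)&((c[:,:2]-[.414,.292])@[.49,.87]>.03)
r=cv2.minAreaRect(c[k][:,:2].astype(np.float32));print('rack',k.sum(),r)
print(ctrl.tip_of('tray_fin',p)[:1],ctrl.tip_of('tongue_tip',p)[:1])
E
```

```text
time: 16.42
eef_pos: [0.4199, 0.2799, 0.2195]
tcp_rot: [0.864, 0.504, -0.0, -0.0]
contact_force: [-0.0, 0.5, 1.0]
opening: 1.001
finger_force: 0.0
t 16.42 tcp [0.4199 0.2799 0.2195] F [-0.   0.5  1. ] op 1.001 ff 0.0
X [ 0.492  0.871 -0.   ] Y [ 0.871 -0.492 -0.   ] Z [-0. -0. -1.] q [ 0.39 -0.1   1.98  0.    1.27  0.9 ]
fin 214 ((0.4113021194934845, 0.28870660066604614), (0.031573522835969925, 0.009531854651868343), 60.865901947021484) [0.03344283 0.0348635 ]
rack 3065 ((0.43936994671821594, 0.33906397223472595), (0.044145483523607254, 0.13818100094795227), 60.94346237182617)
[{'at': [269.2, 181.3], 'score': 0.56}] [{'at': [266.7, 55.6], 'score': 0.71}]
```

```bash
python3 -m inch '[[0,0.0034,-0.0118,0.03,-0.4],[0,0.0034,-0.0118,0.07,-0.4],[0,0.0034,-0.0118,0.11,-0.4],[0,0.0034,-0.0118,0.15,-0.4],[0,0.0034,-0.0118,0.17,-0.4]]' 30 >/dev/null; python3 -m inch '[[0.3,0,0,0.02,0],[0.5,0,0,0.04,0],[0.5,0,0,0.0575,0],[0.5,0,0,0.0575,0]]'; python3 -m inch '[[0.8,0,0,0,0],[1,0,0,0,0],[1,0,0,0,0],[1,0,0,0,0],[1,0,0,0,0]]'; python3 -m inch '[[1,0,0,0,0],[1,0,0,0,0],[1,0,0,0,0]]'; python3 -c "
from h import *
st()"
```

```text
time: 17.32
eef_pos: [0.4096, 0.2879, -0.0106]
tcp_rot: [0.862, 0.506, -0.002, -0.0]
contact_force: [-0.8, 0.1, -1.0]
opening: 0.501
finger_force: 0.0
time: 17.73
eef_pos: [0.4128, 0.2894, -0.0064]
tcp_rot: [0.863, 0.506, 0.002, 0.0]
contact_force: [-0.7, -0.2, 6.5]
opening: 0.109
finger_force: 30.6
time: 17.98
eef_pos: [0.4128, 0.2894, -0.0064]
tcp_rot: [0.863, 0.506, 0.002, 0.0]
contact_force: [0.0, -0.9, 6.4]
opening: 0.107
finger_force: 30.6
t 17.98 tcp [ 0.4128  0.2894 -0.0064] F [ 0.  -0.9  6.4] op 0.107 ff 30.6
X [0.488 0.873 0.003] Y [ 0.873 -0.488  0.002] Z [ 0.004  0.002 -1.   ] q [0.41 0.21 2.12 0.   0.81 0.92]
```

```bash
python3 -m inch '[[1,0,0,-0.0015,0],[1,-0.018,0.0135,-0.0015,5],[1,-0.036,0.027,-0.0015,10],[1,-0.054,0.04,-0.0015,15],[1,-0.0726,0.0534,-0.0015,19]]' 40; python3 -m inch '[[1,-0.011,0.014,0,4],[1,-0.022,0.028,0,8],[1,-0.033,0.042,0,12],[1,-0.044,0.056,0,16],[1,-0.0557,0.0709,0,20]]';python3 -m inch '[[1,-0.006,0.0155,0,4],[1,-0.012,0.031,0,8],[1,-0.019,0.0465,0,12],[1,-0.025,0.062,0,16],[1,-0.0313,0.0775,0,19]]' >/dev/null; python3 -m inch '[[1,0,0,0,0],[1,0,0,0,0],[1,0,0,0,0]]'
python3 - <<'E'
from h import *
s,M=st();p=cam('wrist');c,u,v=cloud(p)
k=(c[:,2]>.027)&(c[:,2]<.04)&(c[:,0]>.45)&(c[:,0]<.54)&(abs(c[:,1]-.03)<.09)
r=cv2.minAreaRect(c[k][:,:2].astype(np.float32));print('rack',k.sum(),r)
T=cam('top');c,u,v=cloud(T)
k=(c[:,2]>.027)&(c[:,2]<.042)&(c[:,0]>.45)&(c[:,0]<.55)&(abs(c[:,1]-.03)<.1)
r=cv2.minAreaRect(c[k][:,:2].astype(np.float32));print('rackT',k.sum(),r)
save(p,'w6')
E
```

```text
time: 18.4
eef_pos: [0.4227, 0.1991, -0.0063]
tcp_rot: [0.935, 0.356, 0.001, -0.0]
contact_force: [-0.9, 2.8, 1.6]
opening: 0.107
finger_force: 40.1
time: 18.82
eef_pos: [0.4284, 0.109, -0.0063]
tcp_rot: [0.982, 0.188, 0.001, -0.0]
contact_force: [-0.1, 2.6, 2.2]
opening: 0.104
finger_force: 40.2
time: 19.48
eef_pos: [0.4286, 0.0253, -0.0063]
tcp_rot: [1.0, 0.025, 0.001, 0.001]
contact_force: [-0.3, -4.0, 3.5]
opening: 0.104
finger_force: 40.5
t 19.48 tcp [ 0.4286  0.0253 -0.0063] F [-0.3 -4.   3.5] op 0.104 ff 40.5
X [0.999 0.05  0.002] Y [ 0.05  -0.999  0.001] Z [ 0.002 -0.001 -1.   ] q [-0.18  0.06  2.3  -0.    0.79  1.34]
rack 24388 ((0.4853770434856415, 0.02770678699016571), (0.04445348307490349, 0.1393481343984604), 2.7078311443328857)
rackT 201 ((0.48764169216156006, 0.027108151465654373), (0.044054217636585236, 0.13826659321784973), 3.0524561405181885)
```

View pics/w6.png

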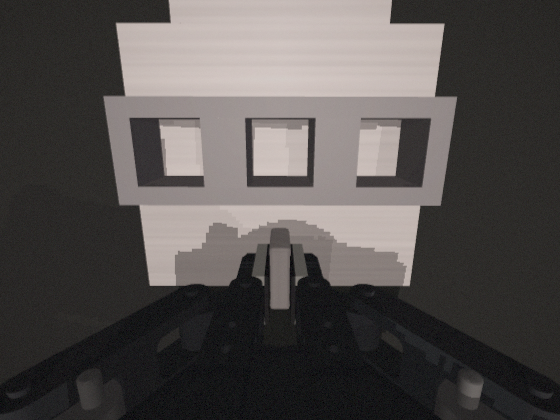

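```bash
python3 -m inch '[[1,0.006,-0.0004,0,0],[1,0.012,-0.0008,0,0],[1,0.018,-0.0012,0,0],[1,0.023,-0.0015,0,0],[1,0.028,-0.0018,0,0]]'; python3 -m inch '[[1,0.006,-0.0004,0,0],[1,0.012,-0.0004,0,0],[1,0.018,-0.0004,0,0],[1,0.018,-0.0004,0,0],[1,0.018,-0.0004,0,0]]'
python3 - <<'E'
from h import *
s,M=st();p=cam('wrist');c,u,v=cloud(p)
k=(c[:,2]>.027)&(c[:,2]<.04)&(c[:,0]>.495)&(c[:,0]<.58)&(abs(c[:,1]-.03)<.09)
r=cv2.minAreaRect(c[k][:,:2].astype(np.float32));print('rack',k.sum(),r)
c,u,v=cloud(cam('top'))
k=(c[:,2]>.027)&(c[:,2]<.042)&(c[:,0]>.49)&(c[:,0]<.58)&(abs(c[:,1]-.03)<.1)
r=cv2.minAreaRect(c[k][:,:2].astype(np.float32));print('rackT',k.sum(),r)
save(p,'w7')
E
```

```text
time: 20.0
eef_pos: [0.4498, 0.0301, -0.0065]
tcp_rot: [1.0, 0.026, -0.009, -0.001]
contact_force: [-20.0, -2.8, 28.9]
opening: 0.107
finger_force: 44.0
time: 20.42
eef_pos: [0.4711, 0.0316, -0.0065]
tcp_rot: [1.0, 0.026, -0.004, -0.001]
contact_force: [-9.0, -1.3, 14.9]
opening: 0.106
finger_force: 42.2
t 20.42 tcp [ 0.4711  0.0316 -0.0065] F [-9.  -1.3 14.9] op 0.106 ff 42.2
X [ 0.999  0.052 -0.008] Y [ 0.052 -0.999 -0.002] Z [-0.008  0.001 -1.   ] q [-0.15  0.15  2.19  0.    0.81  1.37]
rack 24769 ((0.5280866026878357, 0.03413877636194229), (0.044382162392139435, 0.13965176045894623), 3.0170743465423584)
rackT 122 ((0.530408501625061, 0.03359146788716316), (0.04398789629340172, 0.1372864693403244), 4.431766510009766)
```

View pics/w7.png

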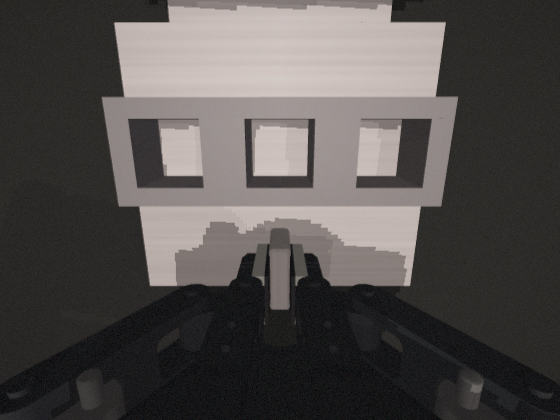

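```bash
python3 -m inch '[[0.8,0,0,0,0],[0.6,0,0,0,0],[0.5,0,0,0,0],[0.5,0,0,0,0]]' 20; python3 -m inch '[[0.5,0,0,-0.04,0],[0.5,0,0,-0.08,0],[0,0,0,-0.12,0],[0,0,0,-0.16,0],[0,0,0,-0.2,0]]' >/dev/null;  python3 -m inch '[[0,0,0,-0.04,-7],[0,0,0,-0.08,-14],[0,0,0,-0.11,-21],[0,0,0,-0.11,-28],[0,0,0,-0.11,-35]]' >/dev/null; python3 -m inch '[[0,0,0,0,-7],[0,0,0,0,-14],[0,0,0,0,-21],[0,0,0,0,-28],[0,0,0,0,-35]]' >/dev/null;  python3 -m inch '[[0,0,0,0,-7],[0,0,0,0,-14],[0,0,0,0,-20],[0,0,0,0,-20]]'
python3 - <<'E'
from h import *
s,M=st();p=cam('wrist');c,u,v=cloud(p)
def rr(n,k):
    r=cv2.minAreaRect(c[k][:,:2].astype(np.float32));print(n,k.sum(),np.round(r[0],4),np.round(r[1],4),round(r[2],2),np.percentile(c[k][:,2],95))
rr('rack',(c[:,2]>.027)&(c[:,2]<.04)&(c[:,0]>.495)&(c[:,0]<.58)&(abs(c[:,1]-.03)<.09))
rr('bar',(c[:,2]>.205)&(c[:,2]<.24)&(c[:,0]>.65)&(abs(c[:,1]-.03)<.09))
c,u,v=cloud(cam('top'))
rr('barT',(c[:,2]>.205)&(c[:,2]<.24)&(c[:,0]>.68)&(c[:,0]<.75)&(abs(c[:,1]-.03)<.09))
rr('rackT',(c[:,2]>.027)&(c[:,2]<.042)&(c[:,0]>.49)&(c[:,0]<.58)&(abs(c[:,1]-.03)<.1))
E
```

```text
time: 20.85
eef_pos: [0.473, 0.0307, -0.0075]
tcp_rot: [1.0, 0.025, -0.001, -0.0]
contact_force: [0.3, 0.4, 0.5]
opening: 0.494
finger_force: 0.0
time: 22.43
eef_pos: [0.4734, 0.0303, 0.3025]
tcp_rot: [0.689, 0.725, -0.0, -0.001]
contact_force: [-0.3, 0.4, 0.6]
opening: 0.995
finger_force: 0.0
t 22.43 tcp [0.4734 0.0303 0.3025] F [-0.3  0.4  0.6] op 0.995 ff 0.0
X [-0.051  0.999  0.001] Y [ 0.999  0.051 -0.001] Z [-0.001  0.    -1.   ] q [-0.15 -0.23  1.94  0.    1.43 -0.2 ]
rack 1867 [0.5289 0.0335] [0.0443 0.1381] 3.0 0.03500301629977253
bar 1399 [0.7133 0.0409] [0.0175 0.1016] 3.12 0.22096280880805952
barT 200 [0.7157 0.0415] [0.0188 0.0994] 2.98 0.22289237932115427
rackT 57 [0.5268 0.0774] [0.0431 0.0493] 4.09 0.03688223982390743
```

```bash
python3 -m inch '[[0,0,0.04,0,0],[0,0,0.08,0,0],[0,0,0.12,0,0],[0,0,0.16,0,0],[0,0,0.2,0,0]]' 20 >/dev/null; python3 -m inch '[[0,-0.0015,0.03,0,0],[0,-0.0015,0.0443,0,0],[0,-0.0015,0.0443,0.03,0],[0,-0.0015,0.0443,0.06,0]]' >/dev/null; python3 -m inch '[[0,0,0,0.03,0],[0,0,0,0.05,0],[0,0,0,0.062,0],[0,0,0,0.062,0],[0,0,0,0.062,0]]';  python3 -m inch '[[0.5,0,0,0,0],[0.8,0,0,0,0],[1,0,0,0,0],[1,0,0,0,0],[1,0,0,0,0]]';  python3 -m inch '[[1,0,0,0,0],[1,0,0,0,0],[1,0,0,0,0]]'
```

```text
time: 23.7
eef_pos: [0.7177, 0.0406, 0.1809]
tcp_rot: [0.69, 0.724, -0.0, -0.0]
contact_force: [-0.1, 0.2, 0.5]
opening: 0.999
finger_force: 0.0
time: 24.12
eef_pos: [0.718, 0.0406, 0.1821]
tcp_rot: [0.69, 0.724, 0.0, 0.001]
contact_force: [-0.7, 0.0, 0.4]
opening: 0.301
finger_force: 0.0
time: 24.37
eef_pos: [0.7178, 0.0407, 0.1814]
tcp_rot: [0.689, 0.724, 0.0, 0.0]
contact_force: [0.7, 0.7, 0.4]
opening: 0.13
finger_force: 20.5
```

```bash
python3 -m inch '[[1,0,-0.0045,-0.0015,0],[1,0,-0.009,-0.0029,0],[1,0,-0.0135,-0.0042,0],[1,0,-0.018,-0.0053,0],[1,0,-0.0225,-0.0064,0]]' ; python3 -m inch '[[1,0,-0.0045,-0.001,0],[1,0,-0.009,-0.0019,0],[1,0,-0.0135,-0.0027,0],[1,0,-0.018,-0.0034,0],[1,0,-0.0224,-0.004,0]]'; python3 -m inch '[[1,0,-0.0035,-0.0004,0],[1,0,-0.007,-0.0008,0],[1,0,-0.0105,-0.0011,0],[1,0,-0.014,-0.0014,0],[1,0,-0.0182,-0.0016,0]]';  python3 -m inch '[[1,0,-0.0035,0,0],[1,0,-0.007,-0.0001,0],[1,0,-0.0105,-0.0001,0],[1,0,-0.013,-0.0001,0],[1,0,-0.013,-0.0001,0]]'
```

```text
time: 24.78
eef_pos: [0.6952, 0.0395, 0.1883]
tcp_rot: [0.69, 0.724, 0.001, 0.001]
contact_force: [1.8, 0.8, 1.3]
opening: 0.132
finger_force: 20.3
time: 25.2
eef_pos: [0.6725, 0.0383, 0.192]
tcp_rot: [0.69, 0.724, 0.0, 0.0]
contact_force: [1.1, 0.5, 0.9]
opening: 0.131
finger_force: 20.5
time: 25.62
eef_pos: [0.6544, 0.0373, 0.1932]
tcp_rot: [0.69, 0.724, -0.0, 0.0]
contact_force: [0.5, 0.3, 3.7]
opening: 0.13
finger_force: 21.0
time: 26.03
eef_pos: [0.641, 0.0367, 0.1931]
tcp_rot: [0.69, 0.724, -0.0, -0.0]
contact_force: [0.6, -1.1, 3.1]
opening: 0.129
finger_force: 21.2
```

```bash
python3 -m inch '[[1,0,-0.003,0,0],[1,0,-0.005,0,0],[1,0,-0.005,0,0]]' ; python3 -m inch '[[1,0,-0.002,0,0],[1,0,-0.002,0,0]]'; python3 -m inch '[[0.8,0,0,0,0],[0.5,0,0,0,0],[0,0,0,0,0],[0,0,0,0,0],[0,0,0,0,0]]'; python3 -m inch '[[0,0,0,-0.03,0],[0,0,0,-0.07,0],[0,0,0,-0.11,0],[0,0,0,-0.15,0],[0,0,0,-0.17,0]]'>/dev/null; python3 -m inch '[[0,0,-0.03,0,0],[0,0,-0.06,0,0],[0,0,-0.08,0,0],[0,0,-0.08,0,0]]'
python3 - <<'E'
from h import *
s,M=st();p=cam('wrist');c,u,v=cloud(p)
def rr(n,k):
    r=cv2.minAreaRect(c[k][:,:2].astype(np.float32));print(n,k.sum(),np.round(r[0],4),np.round(r[1],4),round(r[2],2),np.percentile(c[k][:,2],95))
rr('rack',(c[:,2]>.027)&(c[:,2]<.042)&(c[:,0]>.495)&(c[:,0]<.565)&(abs(c[:,1]-.03)<.09))
rr('bar',(c[:,2]>.221)&(c[:,2]<.24)&(c[:,0]>.6)&(abs(c[:,1]-.03)<.09))
k=(c[:,2]>.17)&(c[:,2]<.205)&(c[:,0]>.58)&(c[:,0]<.7)&(abs(c[:,1]-.03)<.05)
A=np.c_[c[k],np.ones(k.sum())][:, [0,1,3]];f=np.linalg.lstsq(A,c[k][:,2],rcond=None)[0];res=abs(A@f-c[k][:,2]);
for _ in range(5):
    g=res<.003;f=np.linalg.lstsq(A[g],c[k][g,2],rcond=None)[0];res=abs(A@f-c[k][:,2])
print('top slope',f,g.sum(),len(g))
save(p,'w8')
E
```

```text
time: 26.28
eef_pos: [0.6362, 0.0365, 0.193]
tcp_rot: [0.69, 0.724, -0.0, -0.0]
contact_force: [0.1, 0.4, 3.4]
opening: 0.135
finger_force: 21.1
time: 26.45
eef_pos: [0.635, 0.0364, 0.1931]
tcp_rot: [0.69, 0.724, 0.0, 0.001]
contact_force: [1.8, -1.7, 2.8]
opening: 0.132
finger_force: 21.0
time: 26.87
eef_pos: [0.6341, 0.0367, 0.1923]
tcp_rot: [0.69, 0.724, -0.0, -0.001]
contact_force: [0.4, 0.1, 0.5]
opening: 0.761
finger_force: 0.0
time: 27.62
eef_pos: [0.5522, 0.0329, 0.3639]
tcp_rot: [0.69, 0.724, -0.0, -0.0]
contact_force: [0.1, -0.0, 0.0]
opening: 1.002
finger_force: 0.0
t 27.62 tcp [0.5522 0.0329 0.3639] F [ 0.1 -0.   0. ] op 1.002 ff 0.0
X [-0.049  0.999  0.   ] Y [ 0.999  0.049 -0.   ] Z [-0.  0. -1.] q [-0.12 -0.06  1.68  0.    1.52 -0.17]
rack 1383 [0.5284 0.0331] [0.0436 0.1361] 2.78 0.03506113429363483
bar 1220 [0.6356 0.0371] [0.0126 0.1021] 3.56 0.23379977183656644
top slope [-0.08579932 -0.00548992  0.24574166] 2796 3322
```

View pics/w8.png

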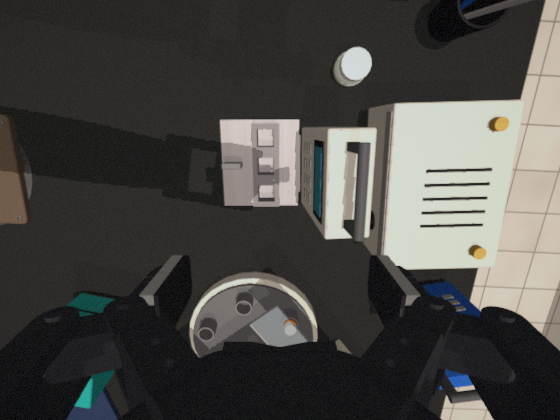

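```bash
python3 -m inch '[[0,-0.037,-0.006,0,0],[0,-0.074,-0.012,0,0],[0,-0.111,-0.018,0,0],[0,-0.148,-0.024,0,0],[0,-0.185,-0.03,0,0]]' >/dev/null;  python3 -m inch '[[0,-0.037,-0.006,0,0],[0,-0.074,-0.012,0,0],[0,-0.111,-0.018,0,0],[0,-0.151,-0.023,0,0]]' >/dev/null; python3 -m inch '[[0,0,0,0,-7],[0,0,0,0,-14],[0,0,0,0,-21],[0,0,0,0.02,-28],[0,0,0,0.04,-35]]' >/dev/null;  python3 -m inch '[[0,0,0,0,-7],[0,0,0,0,-14],[0,0,0,0,-21],[0,0,0,0,-28],[0,0,0,0,-33]]' >/dev/null; python3 -m inch '[[0,0,0,0,0],[0,0,0,0,0]]' >/dev/null
python3 - <<'E'
from h import *
s,M=st();p=cam('wrist');c,u,v=cloud(p)
k=(c[:,2]>.165)&(c[:,2]<.19)&(abs(c[:,0]-.515)<.04)&(abs(c[:,1]+.303)<.04)
r=cv2.minAreaRect(c[k][:,:2].astype(np.float32));print('knob',k.sum(),r,np.percentile(c[k][:,2],[5,50,95]))
d=np.array(r[0])-s['eef_pos'][:2];print('a,b',M[:2,0]@d,M[:2,1]@d,np.degrees(np.arctan2(M[1,0],M[0,0])))
save(p,'w9')
E
```

```text
t 29.42 tcp [ 0.5187 -0.3059  0.3226] F [0.7 0.2 0.2] op 1.0 ff 0.0
X [-0.944  0.331  0.001] Y [0.331 0.944 0.   ] Z [-0.  0. -1.] q [-0.7   0.06  1.63  0.    1.45 -1.93]
knob 468 ((0.5162436366081238, -0.3044862151145935), (0.010719218291342258, 0.0438963919878006), 70.64981079101562) [0.17748197 0.17940704 0.18066378]
a,b 0.002820829571472966 0.0005250297409488938 160.67453832673345
```

```bash
python3 -m inch '[[0.3,0.003,0.0005,0.035,0],[0.5,0.003,0.0005,0.075,0],[0.5,0.003,0.0005,0.115,0],[0.5,0.003,0.0005,0.15,0],[0.5,0.003,0.0005,0.18,0]]' 30 >/dev/null; python3 -m inch '[[0.5,0,0,0.011,0],[0.5,0,0,0.011,0],[0.8,0,0,0.011,0],[1,0,0,0.011,0],[1,0,0,0.011,0]]'; python3 -m inch '[[1,0,0,0,0],[1,0,0,0,0],[1,0,0,0,0]]'
```

```text
time: 30.3
eef_pos: [0.5174, -0.3049, 0.1354]
tcp_rot: [0.167, 0.986, -0.001, 0.002]
contact_force: [0.6, 2.4, 0.6]
opening: 0.133
finger_force: 31.9
time: 30.55
eef_pos: [0.5174, -0.305, 0.1354]
tcp_rot: [0.167, 0.986, -0.001, 0.003]
contact_force: [1.0, 1.5, 5.6]
opening: 0.132
finger_force: 32.8
```

```bash
for i in 1 2 3; do python3 -m inch '[[1,0,0,0,6],[1,0,0,0,12],[1,0,0,0,18],[1,0,0,0,24],[1,0,0,0,30]]'; done; python3 -m inch '[[1,0,0,0,0.7],[1,0,0,0,0.7]]' ;python3 - <<'E'
from h import *
st()
E
```

```text
time: 30.97
eef_pos: [0.5169, -0.3057, 0.1354]
tcp_rot: [0.418, 0.909, -0.001, 0.002]
contact_force: [-0.1, 0.3, 5.9]
opening: 0.136
finger_force: 32.9
time: 31.38
eef_pos: [0.5162, -0.306, 0.1354]
tcp_rot: [0.639, 0.77, -0.001, 0.002]
contact_force: [-2.4, -0.2, 7.0]
opening: 0.136
finger_force: 33.0
time: 31.8
eef_pos: [0.5153, -0.3059, 0.1353]
tcp_rot: [0.816, 0.578, -0.002, 0.001]
contact_force: [-4.5, -0.5, 9.0]
opening: 0.131
finger_force: 33.2
time: 31.97
eef_pos: [0.5153, -0.3059, 0.1353]
tcp_rot: [0.819, 0.574, -0.001, 0.001]
contact_force: [-4.4, -0.4, 8.2]
opening: 0.136
finger_force: 33.1
t 31.97 tcp [ 0.5153 -0.3059  0.1353] F [-4.4 -0.4  8.2] op 0.136 ff 33.1
X [ 0.341  0.94  -0.004] Y [ 0.94  -0.341  0.001] Z [-0.001 -0.004 -1.   ] q [-0.7   0.19  1.83 -0.    1.12 -0.35]
```

```bash
python3 -m inch '[[0.8,0,0,0,0],[0.5,0,0,0,0],[0.5,0,0,0,0],[0.5,0,0,-0.04,0],[0.5,0,0,-0.08,0]]' >/dev/null; python3 -m inch '[[0.5,0,0,-0.04,-7],[0.5,0,0,-0.08,-14],[0.5,0.015,-0.026,-0.08,-21],[0.5,0.03,-0.052,-0.08,-28],[0.5,0.046,-0.078,-0.08,-35]]' >/dev/null; python3 -m inch '[[0.5,0,0,0,-7],[0.5,0,0,0,-14],[0.5,0,0,0,-20],[0.5,0,0,0,-25],[0.5,0,0,0,-25]]'
python3 - <<'E'
from h import *
s,M=st();p=cam('wrist');save(p,'w10');c,u,v=cloud(p)
print(by_depth(p,proj(p,[.458,-.236,.11])),proj(p,[.458,-.236,.11]))
k=(c[:,2]>.095)&(c[:,2]<.12)&(np.hypot(c[:,0]-.458,c[:,1]+.236)<.03)
print(k.sum()); 
if k.sum()>10: print(c[k].mean(0),np.percentile(c[k][:,2],95),cv2.minEnclosingCircle(c[k][:,:2].astype(np.float32)))
k=(c[:,2]>.165)&(c[:,2]<.19)&(abs(c[:,0]-.515)<.04)&(abs(c[:,1]+.303)<.04)
if k.sum()>10:
    print('knob',cv2.minAreaRect(c[k][:,:2].astype(np.float32)))
E
```

```text
time: 33.22
eef_pos: [0.4579, -0.2341, 0.2918]
tcp_rot: [0.421, 0.907, 0.0, -0.0]
contact_force: [-0.2, -0.3, -0.5]
opening: 0.502
finger_force: 0.0
t 33.22 tcp [ 0.4579 -0.2341  0.2918] F [-0.2 -0.3 -0.5] op 0.502 ff 0.0
X [-0.646  0.764  0.   ] Y [ 0.764  0.646 -0.   ] Z [-0.  0. -1.] q [-0.67 -0.13  1.87 -0.    1.4  -1.37]
[ 0.45808776 -0.23610701  0.10931191] [278.44148265 186.07228913]
285
[ 0.45747345 -0.23486193  0.10770672] 0.11086608635194013 ((0.4577721953392029, -0.23553664982318878), 0.011187899857759476)
knob ((0.5159028768539429, -0.30417248606681824), (0.043861303478479385, 0.012547609396278858), 69.55750274658203)
```

View pics/w10.png

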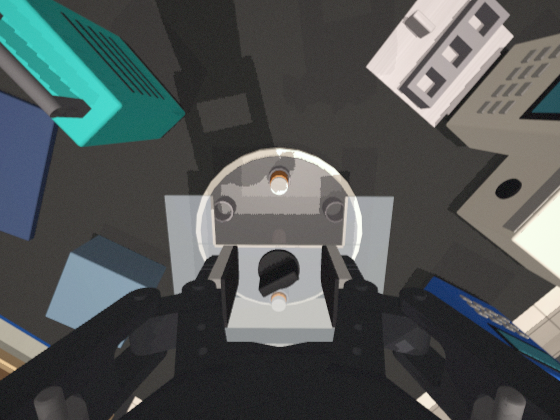

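```bash
python3 -m inch '[[0.5,-0.001,-0.001,0.04,0],[0.5,-0.001,-0.001,0.08,0],[0.5,-0.001,-0.001,0.12,0],[0.5,-0.001,-0.001,0.16,0],[0.5,-0.001,-0.001,0.2,0]]' 25 >/dev/null; python3 -m inch '[[0.5,0,0,0.03,0],[0.5,0,0,0.045,0],[0.5,0,0,0.045,0],[0.7,0,0,0.045,0],[1,0,0,0.045,0]]'; python3 -m inch '[[1,0,0,0,0],[1,0,0,0,0],[1,0,0,0,0]]'
```

```text
time: 34.1
eef_pos: [0.4589, -0.2366, 0.0486]
tcp_rot: [0.422, 0.907, -0.0, 0.001]
contact_force: [0.3, -0.7, 0.4]
opening: 0.261
finger_force: 25.7
time: 34.35
eef_pos: [0.4587, -0.2364, 0.0486]
tcp_rot: [0.422, 0.907, -0.0, 0.001]
contact_force: [-0.3, -0.5, -0.4]
opening: 0.259
finger_force: 25.7
```

```bash
python3 -m inch '[[1,0,0,-0.03,0],[1,0,0,-0.07,0],[1,0,0,-0.11,0],[1,0,0,-0.15,0]]' >/dev/null; python3 -m inch '[[1,0.02,0.033,0,0],[1,0.041,0.066,0,0],[1,0.062,0.1,0,0],[1,0.083,0.133,0,0],[1,0.104,0.166,0,0]]' >/dev/null;  python3 -m inch '[[1,0.02,0.034,0,6],[1,0.02,0.034,0,13],[1,0.02,0.034,0,20],[1,0.02,0.034,0,27],[1,0.02,0.034,0,34]]' >/dev/null; python3 -m inch '[[1,0,0,0,3],[1,0,0,0,3],[1,0,0,0,3]]'
python3 - <<'E'
from h import *
s,M=st();p=cam('wrist');c,u,v=cloud(p);save(p,'w11')
def rr(n,k):
    r=cv2.minAreaRect(c[k][:,:2].astype(np.float32));print(n,k.sum(),np.round(r[0],4),np.round(r[1],4),round(r[2],2),np.percentile(c[k][:,2],95))
k=(c[:,2]>.026)&(c[:,2]<.042)&(c[:,0]>.496)&(c[:,0]<.565)&(abs(c[:,1]-.03)<.1)
rr('rack',k)
print(np.degrees(np.arctan2(M[1,0],M[0,0])))
T=cam('top')
c,u,v=cloud(T);rr('rackT',(c[:,2]>.026)&(c[:,2]<.042)&(c[:,0]>.496)&(c[:,0]<.565)&(abs(c[:,1]-.03)<.1))
E
```

```text
time: 35.77
eef_pos: [0.5309, -0.0121, 0.1976]
tcp_rot: [0.687, 0.727, 0.0, 0.0]
contact_force: [-0.2, 0.1, 0.1]
opening: 0.258
finger_force: 25.8
t 35.77 tcp [ 0.5309 -0.0121  0.1976] F [-0.2  0.1  0.1] op 0.258 ff 25.8
X [-0.056  0.998 -0.   ] Y [0.998 0.056 0.001] Z [ 0.001 -0.    -1.   ] q [-0.21 -0.02  1.94 -0.    1.22 -0.27]
rack 3387 [0.5287 0.034 ] [0.0441 0.1379] 3.03 0.03480171604824191
93.2018659725448
rackT 187 [0.5282 0.0752] [0.0447 0.0552] 1.4 0.038296720514898006
```

View pics/w11.png

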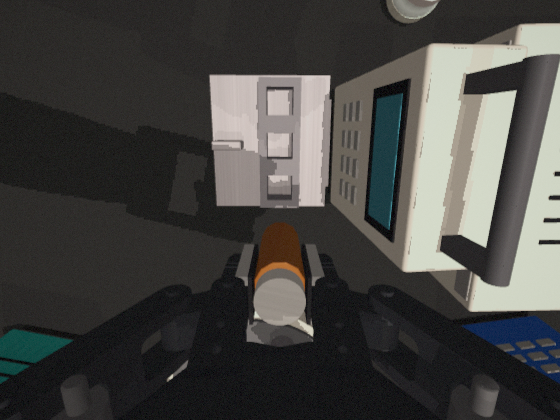

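```bash
python3 -m inch '[[1,-0.0008,0,0.04,0],[1,-0.0008,0,0.08,0],[1,-0.0008,0,0.11,0],[1,-0.0008,0,0.135,0],[1,-0.0008,0,0.135,0]]' ; python3 -m inch '[[1,0,0,0.015,0],[1,0,0,0.03,0],[1,0,0,0.038,0],[1,0,0,0.044,0],[1,0,0,0.044,0]]'; python3 -c "
from h import *
st()"
```

```text
time: 36.28
eef_pos: [0.5261, -0.012, 0.0562]
tcp_rot: [0.687, 0.726, -0.003, -0.005]
contact_force: [-1.2, 0.3, -1.2]
opening: 0.263
finger_force: 25.8
time: 36.7
eef_pos: [0.5307, -0.0129, 0.0179]
tcp_rot: [0.688, 0.726, -0.0, -0.0]
contact_force: [0.3, 0.5, 0.1]
opening: 0.257
finger_force: 26.7
t 36.7 tcp [ 0.5307 -0.0129  0.0179] F [0.3 0.5 0.1] op 0.257 ff 26.7
X [-0.055  0.999  0.   ] Y [ 0.999  0.055 -0.001] Z [-0.001  0.    -1.   ] q [-0.22  0.22  2.05 -0.    0.87 -0.27]
```

```bash
python3 -m inch '[[1,0,0,0.001,0],[0.85,0,0,0.001,0],[0.7,0,0,0.001,0],[0.5,0,0,0.001,0],[0.5,0,0,0.001,0]]' ; python3 -m inch '[[0.5,0,0,-0.03,0],[0.5,0,0,-0.07,0],[0.5,0,0,-0.11,0],[0.5,0,0,-0.15,0],[0.5,0,0,-0.19,0]]' >/dev/null; python3 -m inch '[[0.5,0,0,-0.04,0],[0.5,-0.04,-0.01,-0.08,0],[0.5,-0.07,-0.01,-0.12,0],[0.5,-0.07,-0.01,-0.12,0]]'
python3 - <<'E'
from h import *
s,M=st();p=cam('wrist');c,u,v=cloud(p)
k=(c[:,2]>.068)&(c[:,2]<.09)&(c[:,0]>.49)&(c[:,0]<.57)&(abs(c[:,1])<.05)
print('cap',k.sum(),c[k].mean(0),np.percentile(c[k][:,2],95),cv2.minEnclosingCircle(c[k][:,:2].astype(np.float32)))
E
```

```text
time: 37.12
eef_pos: [0.5315, -0.0132, 0.0178]
tcp_rot: [0.688, 0.726, 0.0, 0.001]
contact_force: [-0.4, 0.4, -0.1]
opening: 0.499
finger_force: 0.0
time: 37.87
eef_pos: [0.5255, -0.0854, 0.3323]
tcp_rot: [0.688, 0.726, 0.001, 0.004]
contact_force: [1.1, -0.5, 0.9]
opening: 0.499
finger_force: 0.0
t 37.87 tcp [ 0.5255 -0.0854  0.3323] F [ 1.1 -0.5  0.9] op 0.499 ff 0.0
X [-0.054  0.999 -0.004] Y [0.999 0.054 0.006] Z [ 0.007 -0.004 -1.   ] q [-0.35 -0.11  1.78 -0.    1.46 -0.4 ]
cap 190 [ 0.53153913 -0.01449181  0.07857737] 0.0799744138323336 ((0.5316542983055115, -0.014567740261554718), 0.010361445136368275)
```

```bash
python3 -m inch '[[0.5,-0.036,-0.0036,0,0],[0.5,-0.073,-0.007,0,0],[0.5,-0.11,-0.0107,0,0],[0.5,-0.146,-0.0142,0,0],[0.5,-0.182,-0.0178,0,0]]' 30 >/dev/null; python3 -m inch '[[0.5,-0.0363,-0.0035,0,6],[0.5,-0.0363,-0.0035,0,12],[0.5,-0.0363,-0.0035,0,18],[0.5,-0.0363,-0.0035,0,23.5],[0.5,-0.0363,-0.0035,0,23.5]]' >/dev/null
python3 - <<'E'
from h import *
s,M=st();p=cam('wrist');c,u,v=cloud(p)
k=(c[:,2]>.165)&(c[:,2]<.19)&(abs(c[:,0]-.515)<.04)&(abs(c[:,1]+.303)<.04)
r=cv2.minAreaRect(c[k][:,:2].astype(np.float32));print('knob',r)
d=np.array(r[0])-s['eef_pos'][:2];print('a,b',M[:2,0]@d,M[:2,1]@d,np.degrees(np.arctan2(M[1,0],M[0,0])))
E
```

```text
t 38.75 tcp [ 0.5151 -0.3026  0.3265] F [ 0.3  0.3 -0. ] op 0.501 ff 0.0
X [0.351 0.937 0.   ] Y [ 0.937 -0.351 -0.001] Z [-0.001  0.001 -1.   ] q [-0.7   0.05  1.63 -0.    1.46 -0.34]
knob ((0.5159071683883667, -0.3047286868095398), (0.04391532391309738, 0.011846713721752167), 69.65391540527344)
a,b -0.0016958727153508347 0.0014961974992608344 69.48074462283999
```

```bash
python3 -m inch '[[0.5,-0.0017,0.0015,0.04,0],[0.5,-0.0017,0.0015,0.08,0],[0.5,-0.0017,0.0015,0.12,0],[0.5,-0.0017,0.0015,0.155,0],[0.5,-0.0017,0.0015,0.185,0]]' 30 >/dev/null; python3 -m inch '[[0.5,0,0,0.008,0],[0.5,0,0,0.008,0],[0.8,0,0,0.008,0],[1,0,0,0.008,0],[1,0,0,0.008,0]]' >/dev/null; python3 -m inch '[[1,0,0,0,0],[1,0,0,0,0],[1,0,0,0,0]]'; for i in 1 2 3 4; do python3 -m inch '[[1,0,0,0,6],[1,0,0,0,12],[1,0,0,0,18],[1,0,0,0,24],[1,0,0,0,30]]' | tail -4; done; python3 -m inch '[[1,0,0,0,0],[1,0,0,0,0]]'; python3 -c "
from h import *
st()"
```

```text
time: 39.88
eef_pos: [0.5156, -0.3049, 0.1375]
tcp_rot: [0.821, 0.571, -0.001, -0.0]
contact_force: [-6.6, 1.6, 4.8]
opening: 0.131
finger_force: 31.9
tcp_rot: [0.941, 0.338, -0.001, -0.0]
contact_force: [-7.1, 2.7, 5.1]
opening: 0.13
finger_force: 32.4
tcp_rot: [0.997, 0.082, -0.001, -0.0]
contact_force: [-7.6, 3.8, 5.2]
opening: 0.136
finger_force: 32.5
tcp_rot: [0.984, -0.178, -0.002, -0.0]
contact_force: [-8.0, 3.8, 6.6]
opening: 0.133
finger_force: 32.5
tcp_rot: [0.904, -0.427, -0.001, -0.0]
contact_force: [-7.4, 4.9, 5.7]
opening: 0.133
finger_force: 32.5
time: 41.72
eef_pos: [0.5154, -0.3038, 0.1375]
tcp_rot: [0.905, -0.426, -0.001, -0.0]
contact_force: [-7.7, 5.0, 6.6]
opening: 0.136
finger_force: 32.1
t 41.72 tcp [ 0.5154 -0.3038  0.1375] F [-7.7  5.   6.6] op 0.136 ff 32.1
X [ 0.638 -0.77  -0.003] Y [-0.77  -0.638  0.001] Z [-0.002  0.002 -1.   ] q [-0.7   0.19  1.83 -0.    1.12  1.75]
```

```bash
python3 -m inch '[[0.8,0,0,0,0],[0.5,0,0,0,0],[0.5,0,0,0,0],[0.5,0,0,-0.04,0],[0.5,0,0,-0.08,0]]' >/dev/null; python3 -m inch '[[0.5,0,0,-0.04,0],[0.5,0,0,-0.075,0],[0.5,-0.04,0.0005,-0.075,0],[0.5,-0.08,0.0005,-0.075,0],[0.5,-0.089,0.0005,-0.075,0]]' >/dev/null; python3 -m inch '[[0.5,0,0,0,0],[0.5,0,0,0,0]]'
python3 - <<'E'
from h import *
s,M=st();p=cam('wrist');save(p,'w12');c,u,v=cloud(p)
k=(c[:,2]>.095)&(c[:,2]<.12)&(np.hypot(c[:,0]-.458,c[:,1]+.236)<.03)
print(k.sum()); 
if k.sum()>10: print(c[k].mean(0),np.percentile(c[k][:,2],95),cv2.minEnclosingCircle(c[k][:,:2].astype(np.float32)))
T=cam('top');c,u,v=cloud(T)
k=(c[:,2]>.165)&(c[:,2]<.19)&(abs(c[:,0]-.515)<.04)&(abs(c[:,1]+.303)<.04)
if k.sum()>10: print('knobT',cv2.minAreaRect(c[k][:,:2].astype(np.float32)))
E
```

```text
time: 42.72
eef_pos: [0.4594, -0.2366, 0.29]
tcp_rot: [0.905, -0.425, 0.001, 0.0]
contact_force: [0.9, -0.5, -0.0]
opening: 0.498
finger_force: 0.0
t 42.72 tcp [ 0.4594 -0.2366  0.29  ] F [ 0.9 -0.5 -0. ] op 0.498 ff 0.0
X [ 0.638 -0.77   0.003] Y [-0.77  -0.638 -0.   ] Z [ 0.002 -0.002 -1.   ] q [-0.67 -0.12  1.87 -0.    1.39  1.78]
287
[ 0.45886822 -0.23646869  0.10780478] 0.1106435272036116 ((0.4583422839641571, -0.2356405258178711), 0.011121348477900028)
```

View pics/w12.png

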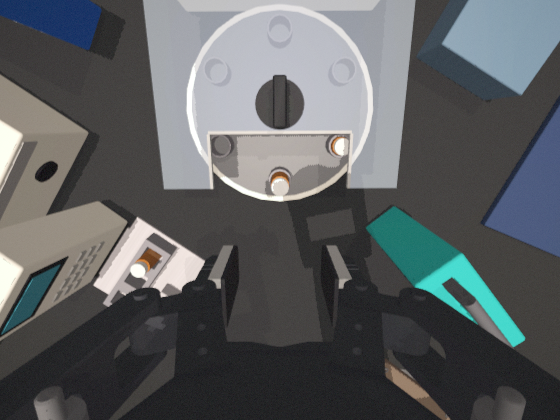

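```bash
python3 -m inch '[[0.5,-0.001,0,0.04,0],[0.5,-0.001,0,0.08,0],[0.5,-0.001,0,0.12,0],[0.5,-0.001,0,0.16,0],[0.5,-0.001,0,0.2,0]]' 25 >/dev/null; python3 -m inch '[[0.5,0,0,0.03,0],[0.5,0,0,0.043,0],[0.5,0,0,0.043,0],[0.7,0,0,0.043,0],[1,0,0,0.043,0]]'>/dev/null; python3 -m inch '[[1,0,0,0,0],[1,0,0,0,0],[1,0,0,0,0]]'; python3 -m inch '[[1,0,0,-0.03,0],[1,0,0,-0.07,0],[1,0,0,-0.11,0],[1,0,0,-0.15,0],[1,0,0,-0.15,0]]'
python3 - <<'E'
from h import *
T=cam('top');c,u,v=cloud(T)
k=(c[:,2]>.026)&(c[:,2]<.042)&(c[:,0]>.496)&(c[:,0]<.565)&(abs(c[:,1]-.03)<.1)
print('rackT',cv2.minAreaRect(c[k][:,:2].astype(np.float32)))
E
```

```text
time: 43.9
eef_pos: [0.4592, -0.2362, 0.0475]
tcp_rot: [0.905, -0.426, 0.001, 0.0]
contact_force: [0.0, -0.1, -0.3]
opening: 0.259
finger_force: 25.7
time: 44.32
eef_pos: [0.4628, -0.2389, 0.2072]
tcp_rot: [0.905, -0.426, 0.009, 0.002]
contact_force: [1.8, -1.3, 0.2]
opening: 0.258
finger_force: 25.8
rackT ((0.5300627946853638, 0.03351396694779396), (0.04525795951485634, 0.13799571990966797), 2.9126405715942383)
```

```bash
python3 -m inch '[[1,-0.025,-0.0317,0,0],[1,-0.05,-0.0634,0,0],[1,-0.075,-0.095,0,0],[1,-0.1,-0.1267,0,0],[1,-0.1254,-0.1584,0,0]]' >/dev/null;  python3 -m inch '[[1,-0.025,-0.0317,0,0],[1,-0.05,-0.0634,0,0],[1,-0.0752,-0.095,0,-6],[1,-0.0752,-0.095,0,-12],[1,-0.0752,-0.095,0,-18]]' >/dev/null; python3 -m inch '[[1,0,0,0,-6.4],[1,0,0,0,-13],[1,0,0,0,-20],[1,0,0,0,-27],[1,0,0,0,-33]]' >/dev/null; python3 -m inch '[[1,0,0,0,-2.4],[1,0,0,0,-2.4],[1,0,0,0,-2.4]]';python3 - <<'E'
from h import *
s,M=st();p=cam('wrist');c,u,v=cloud(p);save(p,'w13')
k=(c[:,2]>.026)&(c[:,2]<.042)&(c[:,0]>.496)&(c[:,0]<.565)&(abs(c[:,1]-.03)<.1)
r=cv2.minAreaRect(c[k][:,:2].astype(np.float32));print('rack',k.sum(),r)
k=(c[:,2]>.068)&(c[:,2]<.09)&(c[:,0]>.49)&(c[:,0]<.57)&(abs(c[:,1]+.01)<.04)
if k.sum()>9: print('cap',k.sum(),c[k].mean(0),cv2.minEnclosingCircle(c[k][:,:2].astype(np.float32)))
E
```

```text
time: 45.87
eef_pos: [0.525, 0.0806, 0.1951]
tcp_rot: [1.0, 0.026, -0.001, -0.0]
contact_force: [1.0, 0.3, -0.9]
opening: 0.259
finger_force: 25.7
t 45.87 tcp [0.525  0.0806 0.1951] F [ 1.   0.3 -0.9] op 0.259 ff 25.7
X [ 0.999  0.051 -0.002] Y [ 0.051 -0.999 -0.   ] Z [-0.002  0.    -1.   ] q [-0.04 -0.02  1.94 -0.    1.22  1.48]
rack 3036 ((0.5281757712364197, 0.033781081438064575), (0.044556017965078354, 0.13840653002262115), 3.0907657146453857)
cap 409 [ 0.53183777 -0.01310723  0.0778584 ] ((0.531175434589386, -0.01416817493736744), 0.010656080208718777)
```

View pics/w13.png

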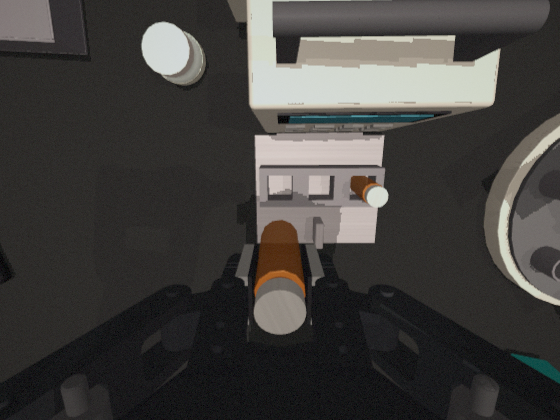

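```bash
python3 -m inch '[[1,0.002,0.0008,0.04,0],[1,0.002,0.0008,0.08,0],[1,0.002,0.0008,0.11,0],[1,0.002,0.0008,0.135,0],[1,0.002,0.0008,0.135,0]]' ; python3 -m inch '[[1,0,0,0.015,0],[1,0,0,0.03,0],[1,0,0,0.038,0],[1,0,0,0.043,0],[1,0,0,0.043,0]]'; python3 -c "
from h import *
st()"
```

```text
time: 46.33
eef_pos: [0.5225, 0.0799, 0.0548]
tcp_rot: [1.0, 0.026, -0.006, -0.0]
contact_force: [-1.6, -0.2, -0.1]
opening: 0.257
finger_force: 25.8
time: 46.75
eef_pos: [0.5308, 0.0799, 0.0218]
tcp_rot: [1.0, 0.026, 0.003, 0.0]
contact_force: [-0.8, 0.6, -0.9]
opening: 0.259
finger_force: 33.3
t 46.75 tcp [0.5308 0.0799 0.0218] F [-0.8  0.6 -0.9] op 0.259 ff 33.3
X [0.999 0.052 0.006] Y [ 0.052 -0.999  0.001] Z [ 0.006 -0.    -1.   ] q [-0.04  0.22  2.04  0.    0.87  1.48]
```

```bash
python3 -m inch '[[1,0,0,0,0],[1,0,0,0,0],[1,0,0,0,0],[1,0,0,0,0]]'
python3 - <<'E'
from h import *
st();T=cam('top');c,u,v=cloud(T);p=cam('wrist')
c,u,v=cloud(p);k=(c[:,2]>.027)&(c[:,2]<.042)&(c[:,0]>.49)&(c[:,0]<.57)&(abs(c[:,1]-.03)<.1)
print('rack',k.sum(),cv2.minAreaRect(c[k][:,:2].astype(np.float32)))
save(p,'w14')
E
```

```text
time: 47.08
eef_pos: [0.529, 0.0798, 0.0189]
tcp_rot: [1.0, 0.026, 0.002, 0.0]
contact_force: [2.4, 0.3, 2.4]
opening: 0.261
finger_force: 33.4
t 47.08 tcp [0.529  0.0798 0.0189] F [2.4 0.3 2.4] op 0.261 ff 33.4
X [0.999 0.052 0.003] Y [ 0.052 -0.999  0.   ] Z [ 0.003 -0.    -1.   ] q [-0.04  0.22  2.04  0.    0.87  1.48]
rack 9894 ((0.5288324952125549, 0.03405727446079254), (0.04511844366788864, 0.1386331021785736), 2.44264554977417)
```

```bash
python3 -m inch '[[1,0.002,0,0,0],[1,0.002,0,0,0],[1,0.002,0,0,0]]'; python3 -m inch '[[1,0.001,0,0.001,0],[1,0.001,0,0.002,0],[1,0.001,0,0.002,0]]'
```

```text
time: 47.43
eef_pos: [0.5291, 0.08, 0.0176]
tcp_rot: [1.0, 0.026, -0.001, -0.0]
contact_force: [1.5, -0.5, 1.4]
opening: 0.257
finger_force: 33.3
time: 47.68
eef_pos: [0.5296, 0.08, 0.0152]
tcp_rot: [1.0, 0.026, -0.001, -0.0]
contact_force: [0.6, 0.0, 0.0]
opening: 0.257
finger_force: 33.3
```

```bash
python3 -m inch '[[0.9,0,0,0,0],[0.8,0,0,0,0],[0.65,0,0,0,0],[0.5,0,0,0,0],[0.5,0,0,0,0]]' ; python3 -m inch '[[0.5,0,0,-0.03,0],[0.5,0,0,-0.07,0],[0.5,0,0,-0.11,0],[0.5,0,0,-0.15,0],[0.5,0,0,-0.19,0]]' >/dev/null; python3 -m inch '[[0.5,-0.02,0,-0.04,0],[0.5,-0.05,0.02,-0.08,0],[0.5,-0.08,0.04,-0.12,0],[0.5,-0.08,0.04,-0.12,0],[0.5,-0.08,0.04,-0.12,0]]' >/dev/null
python3 - <<'E'
from h import *
s,M=st();p=cam('wrist');c,u,v=cloud(p)
k=(c[:,2]>.026)&(c[:,2]<.042)&(c[:,0]>.496)&(c[:,0]<.565)&(abs(c[:,1]-.03)<.1)
print('rack',cv2.minAreaRect(c[k][:,:2].astype(np.float32)))
for y in(-.012,.08):
    k=(c[:,2]>.068)&(c[:,2]<.09)&(c[:,0]>.49)&(c[:,0]<.57)&(abs(c[:,1]-y)<.03)
    print('cap',k.sum(),c[k].mean(0),np.percentile(c[k][:,2],95),cv2.minEnclosingCircle(c[k][:,:2].astype(np.float32)))
k=(c[:,2]>.17)&(c[:,2]<.205)&(c[:,0]>.58)&(c[:,0]<.7)&(abs(c[:,1]-.03)<.05)
A=np.c_[c[k][:,:2],np.ones(k.sum())];g=np.ones(k.sum(),bool)
for _ in range(6): f=np.linalg.lstsq(A[g],c[k][g,2],rcond=None)[0];g=abs(A@f-c[k][:,2])<.003
print('slope',f)
k=(c[:,2]>.221)&(c[:,2]<.24)&(c[:,0]>.6)&(abs(c[:,1]-.03)<.09);print('bar',cv2.minAreaRect(c[k][:,:2].astype(np.float32)))
im=p['pixels'][...,::-1][90:300,200:480]; cv2.imwrite('pics/f.png',cv2.resize(im,None,fx=2.8,fy=2.8))
E
```

```text
time: 48.1
eef_pos: [0.5308, 0.08, 0.0163]
tcp_rot: [1.0, 0.026, 0.0, 0.0]
contact_force: [-1.0, 0.0, 0.6]
opening: 0.501
finger_force: 0.0
t 48.93 tcp [0.4532 0.0345 0.3329] F [0.3 0.3 0.1] op 0.501 ff 0.0
X [0.999 0.051 0.011] Y [ 0.051 -0.999  0.003] Z [ 0.011 -0.003 -1.   ] q [-0.15 -0.3   1.94 -0.    1.49  1.37]
rack ((0.5278106927871704, 0.03389553353190422), (0.043409254401922226, 0.13816027343273163), 2.945193290710449)
cap 194 [ 0.5308909  -0.01381391  0.07841798] 0.0798786441115166 ((0.5309362411499023, -0.014020263217389584), 0.010356681421399117)
cap 192 [0.52495556 0.07937513 0.07861599] 0.08010275517285781 ((0.5249415636062622, 0.0796399712562561), 0.010391373187303543)
slope [-0.05830761 -0.00438165  0.22865322]
bar ((0.0, 0.0), (0.0, 0.0), 0.0)
```

View pics/f.png

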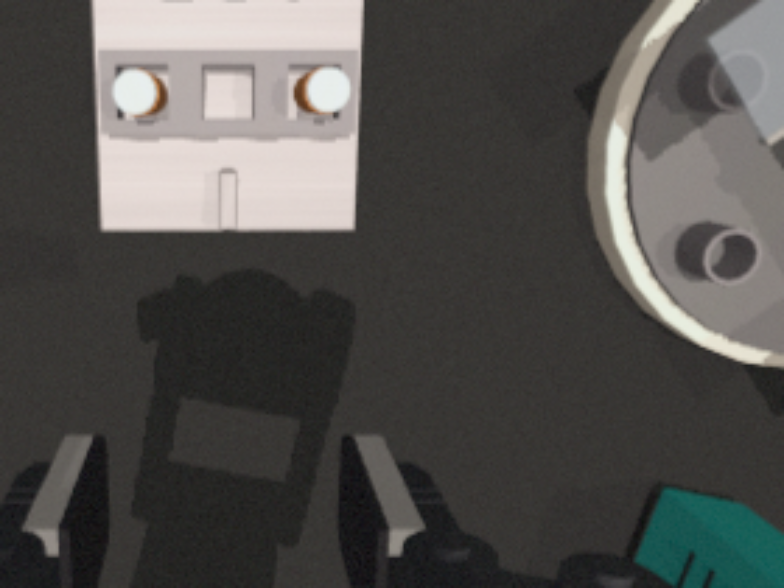

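Both vials stand in the outer cells, cap tops at 0.080. The centre cell and the pockets in the opening are empty. One last check of the unit, then I hand in.

Run:
```python
from h import *
c,u,v=cloud(cam('top'))
k=(c[:,2]>.222)&(c[:,2]<.245)&(c[:,0]>.58)&(c[:,0]<.72)&(abs(c[:,1]-.03)<.09);r=cv2.minAreaRect(c[k][:,:2].astype(np.float32));print('bar',k.sum(),r,np.percentile(c[k][:,2],90))
if k.sum()>50 and abs(r[0][0]-.636)<.006: print(ctrl.sign_off())
```

```text
bar 192 ((0.6369847059249878, 0.03672197461128235), (0.013186778873205185, 0.10026264190673828), 3.5052731037139893) 0.2352722443314872
the job is handed in; nothing more can be done
None
```

The job is handed in. The control unit stands on the tongue, last measured at about 0.086 rad of tilt. Both tall vials are upright in the tray's outer cells, and the short standard vial stays in the carousel. No verdict came back.

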